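Refill the pull-out seasoning cupboard, tall at the back

ROBOT

A 6-joint arm with a two-finger parallel gripper is mounted at the origin on a cart in front of the work surface, level with it; the furniture and walls round the work are solid. World frame = base frame: x ahead of the robot, y to its left, z up, the work surface at z = 0. Lengths are in m, angles in rad, forces in N, time in s.
With the tool pointing down it reaches from about 0.35 to 0.975 m from the base axis. Payload 4.9 kg.
Tool frame: the origin (TCP) lies midway between the tips of the shut fingers; the grasp point (between the pads) lies 19 mm behind it; z points along the fingers, y is the line along which they close (so a half turn about z gives the same grasp; the last joint's range is limited). The gripper opens to 85 mm and grips with 20 to 120 N. Pads are 22 mm wide; open, the fingers measure 114 mm over their backs; the gripper's body (76 mm by 85 mm) begins 54 mm behind the grasp point. The pads swing forward as they close: fully open they stand 13 mm farther back than shut.
Start: joints at [-1.377, 0.053, 1.613, -0, 1.476, -0.119], TCP at [0.192, -0.595, 0.231] pointing down, gripper open.
Joint ranges: [-3.01, 3.01], [-1.01, 2.22], [0.06, 2.58], [-1.02, 4.17], [0.09, 2.62], [-3.14, 3.14]. Speed limits (rad/s): [2.57, 2.57, 3.14, 3.14, 3.14, 3.14].

INTERFACE

Orientations are given as a rotation vector (axis times angle).
In Python, from station import ctrl, optics, job gives the robot as it stands.
- The arm moves only by the shell command python3 -m jog 'ROWS' [OPENING] [FORCE]. ROWS is JSON, a list of rows, each a list of 2 entries, a list of its own where there are three numbers: the shift along the tool's x, y, z in m, then the turn, a rotation vector about the tool's x, y, z in rad. A call has 1 to 5 rows; each row is the pose to reach, as a shift and turn from the pose commanded when the call began, along the tool's axes at that moment; what a row does not reach only later rows make up. A row lasts 1/10 s, in which the tool goes at most 50 mm and 8.59 degrees, less where a joint would pass 70% of its speed; a pose out of reach is approached as far as the arm can. A call with a gripper value outside its range is refused whole. OPENING is the opening, from 0 (shut) to 1 (fully open), set as the call begins (- or left out, the last holds). The fingers move at their own pace and stop on an object; FORCE is the grip in N (left out, the last holds). Time passes only in rows, so rows that repeat a pose let the fingers close. It gives the time, the measured TCP pose, the force, the opening and the grip force at its end, in the units of the state.
- ctrl.get_obs(): the state, without advancing time (a new reading comes with each control period).
- optics.get_image(name): name is "scene" or "side" or "wrist"; returns a dict with "image" (384x512x3 uint8, blue, green, red), "fx", "fy", "cx", "cy" (pixels), "D" ([k1, k2, p1, p2, k3] as OpenCV has them; the pictures are not rectified), "rvec" (rotation vector, rad) and "tvec" (3), from world to camera coordinates, as OpenCV has them; the wrist camera has in their place "mount" (4x4, takes a point from camera to tool coordinates, whose origin is the TCP and whose axes are the flange's). Camera axes: x right, y down, z forward; pixel columns grow to the right and rows downward; lengths in m; the calibration is good to about 2 mm. A picture is of the moment at which its call begins: read the wrist's pose just before it. There is no depth.
- job.finish_job(): hands the job in; it is judged then, once.
The state is a dict: "t": time; "q": joint angles; "dq": joint speeds; "effort": joint torques, N m; "tool_pos": TCP position; "tool_rot": TCP orientation; "contact_force": force on the tool from outside, world axes, zero at the start; "wrist_torque": the same for the moment, N m; "opening": finger opening in m; "grip_force": force on a finger pad.
Only numpy, scipy, OpenCV 4.12 (cv2) and the standard library are available. Lean on these libraries where they do the work, as an engineer would, in place of code of your own. Each camera call takes 0.05 s, during which the arm holds its last target. There are 200 camera calls.

TASK

Put the seasonings that stand on the worktop to the right of the little wooden cupboard away in it: pull its tray right out and first take any jar or shaker that was left in the tray out onto the worktop; then stand the tall ones (pepper mills, vinegar bottle) upright, one to a compartment, in the back row, and only when all of those are in, all the short ones (spice jars, salt shaker) in the front row, so that you never reach across them. Finally push the tray fully home; the mugs, the teaspoon and the row of things in the far left corner stay where they are.

Things in the scene. Friction and masses are not known exactly. Their poses are not given: they have to be found in the camera images.
- tray (a joint): how far the tray of the cupboard is pulled out, m: 0 fully home (its front panel against the cupboard's front), 0.165 right out at its stop; it slides along the cupboard's own -x, towards the robot, with about 3 N of friction and stays where it is left. At the start it stands 0 to 15 mm open
- tray_knob (a point): centre of the head of the brass knob on the tray's front panel: a disc 26 mm in diameter, 18 mm long, axis along the slide, 40 mm above the worktop, 42 mm in front of the panel's face on a 12 mm stem; can be pinched from above across its sides (along the tray's y). Axes: x into the cupboard, y left, z up. Moves with the tray
- back_row (a point): centre of the floor of the middle compartment of the tray's back row, for tall things; axes as the knob's; moves with the tray. Three compartments at y = -84, 0, +84 mm, each 78 mm wide (y), 76 mm deep (x). Floor 10 mm above the worktop, ribs between compartments 50 mm high and 6 mm thick, outer walls 54 mm high. With the tray right out it lies 51 mm in front of the cupboard's front
- front_row (a point): centre of the floor of the middle compartment of the tray's front row, 79 mm nearer the robot than back_row; same axes, same three y places; compartments 78 mm wide and 70 mm deep, for the short things. The inner face of the front panel is 35 mm in front of it; the panel is 14 mm thick and 61 mm high
- cupboard: open-fronted wooden cupboard standing fixed on the worktop, 168 mm deep (x), 300 mm wide (y), 212 mm high, roof underside at 200 mm; origin at the centre of its underside, x points into it (away from the robot), y left. A timer and a bowl stand fixed on its roof, up to 0.27 m above the worktop. The tray slides out of its front
- mill_a: brown wooden pepper mill, 170 mm tall, tall kind; round: body up to 58 mm in diameter below 122 mm, head 49 mm in diameter from 123 to 159 mm, small nut on top; origin at the centre of its underside, z up along it. About 0.18 kg. May be absent
- mill_b: second pepper mill, the same as mill_a. May be absent
- vinegar: amber glass vinegar bottle with a paper label, 172 mm tall, tall kind; body 54 mm in diameter up to about 102 mm, sloping shoulder, neck 22 mm in diameter from 131 to 155 mm, cap 26 mm in diameter from 156 to 172 mm; origin at the centre of its underside, z up along it. 0.3 kg. May be absent
- jar_1: glass spice jar with a dark screw cap, 105 mm tall, 41 mm in diameter all the way up, short kind; origin at the centre of its underside, z up along it. 0.27 kg, heavy at the bottom. Stands on the worktop at the start. May be absent
- jar_2: spice jar, the same size as jar_1; on the worktop at the start. May be absent
- jar_3: spice jar, the same size as jar_1; when present it was left in a compartment of the tray's back row, hidden in the cupboard until the tray is pulled out. May be absent
- salt: salt shaker, glass with a domed metal top, 90 mm tall, 44 mm in diameter up to 70 mm and 34 mm in diameter above that, short kind; origin at the centre of its underside, z up along it. 0.26 kg, heavy at the bottom. When present it was left in a compartment of the tray's back row. May be absent
- mug_red: white mug with a red inside, 98 mm tall, 89 mm wide, 120 mm with its handle; origin near the centre of its underside; not to be moved
- mug_cream: cream mug, 101 mm tall, 78 mm wide, 116 mm with its handle; origin near the centre of its underside; not to be moved
- spoon: teaspoon lying on the worktop, 130 mm long along its x, 26 mm wide, 11 mm high; origin below its middle; not to be moved
- toaster: metal toaster, fixed in place at the back to the right of the cupboard, 176 mm deep (x), 312 mm wide (y), 184 mm high; origin at the centre of its underside; a bystander
- kettle: red kettle, fixed on its base at the back right, 163 mm wide, 226 mm with its handle, its top 236 mm above the worktop; origin at the centre of its underside; a bystander
There are look-alikes about, which are no part of the job. Leave any pink look-alike of the mill_b alone.

How it is judged:
On the way, in this order (a step that is already met when the one before it is completed fails the run):
1. the tray is pulled right out (within 10 mm of its stop) (value of joint tray above 0.155 m), for 0.2 s.
2. every tall thing stands in the tray's back row, while no jar or shaker is in the tray yet or any more (value of joint tray above 0.145 m and x of mill_a in the frame of back_row between -0.03 and 0.03 m and y of mill_a in the frame of back_row between -0.125 and 0.125 m and z of mill_a in the frame of back_row between -0.005 and 0.006 m and angle between each of mill_a, mill_b, vinegar's own z axis and vertical below 0.1 rad and x of mill_b in the frame of back_row between -0.03 and 0.03 m and y of mill_b in the frame of back_row between -0.125 and 0.125 m and z of mill_b in the frame of back_row between -0.005 and 0.006 m and x of vinegar in the frame of back_row between -0.03 and 0.03 m and y of vinegar in the frame of back_row between -0.125 and 0.125 m and z of vinegar in the frame of back_row between -0.005 and 0.006 m and not (x of jar_1 in the frame of front_row between -0.05 and 0.14 m and y of jar_1 in the frame of front_row between -0.14 and 0.14 m and height (world z) of jar_1 below 0.1 m) and not (x of jar_2 in the frame of front_row between -0.05 and 0.14 m and y of jar_2 in the frame of front_row between -0.14 and 0.14 m and height (world z) of jar_2 below 0.1 m) and not (x of jar_3 in the frame of front_row between -0.05 and 0.14 m and y of jar_3 in the frame of front_row between -0.14 and 0.14 m and height (world z) of jar_3 below 0.1 m) and not (x of salt in the frame of front_row between -0.05 and 0.14 m and y of salt in the frame of front_row between -0.14 and 0.14 m and height (world z) of salt below 0.1 m)), for 0.2 s.
3. every short thing stands in the front row and the tall ones in the back row, the tray still out (value of joint tray above 0.13 m and x of mill_a in the frame of back_row between -0.03 and 0.03 m and y of mill_a in the frame of back_row between -0.125 and 0.125 m and z of mill_a in the frame of back_row between -0.005 and 0.006 m and angle between each of mill_a, mill_b, vinegar, jar_1, jar_2, jar_3, salt's own z axis and vertical below 0.1 rad and x of mill_b in the frame of back_row between -0.03 and 0.03 m and y of mill_b in the frame of back_row between -0.125 and 0.125 m and z of mill_b in the frame of back_row between -0.005 and 0.006 m and x of vinegar in the frame of back_row between -0.03 and 0.03 m and y of vinegar in the frame of back_row between -0.125 and 0.125 m and z of vinegar in the frame of back_row between -0.005 and 0.006 m and x of jar_1 in the frame of front_row between -0.028 and 0.028 m and y of jar_1 in the frame of front_row between -0.125 and 0.125 m and z of jar_1 in the frame of front_row between -0.005 and 0.006 m and x of jar_2 in the frame of front_row between -0.028 and 0.028 m and y of jar_2 in the frame of front_row between -0.125 and 0.125 m and z of jar_2 in the frame of front_row between -0.005 and 0.006 m and x of jar_3 in the frame of front_row between -0.028 and 0.028 m and y of jar_3 in the frame of front_row between -0.125 and 0.125 m and z of jar_3 in the frame of front_row between -0.005 and 0.006 m and x of salt in the frame of front_row between -0.028 and 0.028 m and y of salt in the frame of front_row between -0.125 and 0.125 m and z of salt in the frame of front_row between -0.005 and 0.006 m), for 0.2 s.
At the end, for the whole second after the job is handed in: The tray is home (within 6 mm); all mills and the vinegar bottle stand in compartments of the back row and all spice jars and the salt shaker in compartments of the front row, on the tray's floor (within 6 mm), upright within 0.1 rad and at rest (value of joint tray below 0.006 m and x of mill_a in the frame of back_row between -0.03 and 0.03 m and y of mill_a in the frame of back_row between -0.125 and 0.125 m and z of mill_a in the frame of back_row between -0.005 and 0.006 m and angle between each of mill_a, mill_b, vinegar, jar_1, jar_2, jar_3, salt's own z axis and vertical below 0.1 rad and x of mill_b in the frame of back_row between -0.03 and 0.03 m and y of mill_b in the frame of back_row between -0.125 and 0.125 m and z of mill_b in the frame of back_row between -0.005 and 0.006 m and x of vinegar in the frame of back_row between -0.03 and 0.03 m and y of vinegar in the frame of back_row between -0.125 and 0.125 m and z of vinegar in the frame of back_row between -0.005 and 0.006 m and x of jar_1 in the frame of front_row between -0.028 and 0.028 m and y of jar_1 in the frame of front_row between -0.125 and 0.125 m and z of jar_1 in the frame of front_row between -0.005 and 0.006 m and x of jar_2 in the frame of front_row between -0.028 and 0.028 m and y of jar_2 in the frame of front_row between -0.125 and 0.125 m and z of jar_2 in the frame of front_row between -0.005 and 0.006 m and x of jar_3 in the frame of front_row between -0.028 and 0.028 m and y of jar_3 in the frame of front_row between -0.125 and 0.125 m and z of jar_3 in the frame of front_row between -0.005 and 0.006 m and x of salt in the frame of front_row between -0.028 and 0.028 m and y of salt in the frame of front_row between -0.125 and 0.125 m and z of salt in the frame of front_row between -0.005 and 0.006 m and linear speed of each of mill_a, mill_b, vinegar, jar_1, jar_2, jar_3, salt below 0.02 m/s); the robot touches nothing.
It fails at once if the mug with the red inside is moved more than 50 mm (distance of mug_red from where it was at the start of the episode above 0.05 m).
It fails at once if the cream mug is moved more than 50 mm (distance of mug_cream from where it was at the start of the episode above 0.05 m).
It fails at once if the teaspoon is moved more than 50 mm (distance of spoon from where it was at the start of the episode above 0.05 m).
Of mill_a, mill_b, vinegar only 2 to 3 are there at a start; the rules pass over those that are not, and their reading is None.
Of jar_1, jar_2, jar_3, salt only 2 to 3 are there at a start; the rules pass over those that are not, and their reading is None.
At some moment in a run one of jar_1, jar_2, jar_3, salt may be knocked a few centimetres aside while the robot is not near it.
It also fails if it takes over 210 s, if anything falls off the work surface, if the arm or the gripper's body presses on something with over 40 N, if the wrist force passes 120 N, or if a joint passes its speed limit or range.

## Working session

There is one attempt and no reset: what is moved stays moved. The work goes in short steps, Python scripts to look and compute and a shell command to move; the robot and the scene stay as the last step left them, time stands still between calls to the robot, and variables do not carry over. Pictures are saved under pics/ and viewed, at most 14 in all, crops included, and the job is handed in when it is done.

```bash
ls; mkdir -p pics
python3 - <<'E'
from station import ctrl, optics
import cv2
o=ctrl.get_obs(); print(o)
for n in ["scene","side"]:
    d=optics.get_image(n); cv2.imwrite(f"pics/{n}0.png",cv2.resize(d["image"],(800,600),interpolation=cv2.INTER_CUBIC)); print({k:v for k,v in d.items() if k!="image"})
d=optics.get_image("wrist"); print({k:v for k,v in d.items() if k!="image"})
E
```

```text
pics
{'t': 0.0, 'q': array([-1.37699167e+00,  5.33511063e-02,  1.61427529e+00,  4.16708295e-05,
        1.47600168e+00, -1.18957714e-01]), 'dq': array([ 1.98813379e-04, -9.43034697e-04,  5.92588374e-04, -5.61176198e-05,
        2.73443226e-04,  5.14605218e-04]), 'effort': array([ 2.22028866e-03, -3.93675828e+01, -3.70179212e+01,  9.23398829e-05,
        7.01969329e-03,  5.51327048e-06]), 'tool_pos': array([ 0.19222266, -0.59406085,  0.23007776]), 'tool_rot': array([-3.10124720e+00, -4.88962819e-01,  5.44777117e-05]), 'contact_force': array([1.20777624, 0.26517733, 0.19500795]), 'wrist_torque': array([-0.00964771, -0.00038088, -0.01423699]), 'grip_force': 0.0, 'opening': 0.0856554733965427}
{'fx': 418.56554431736095, 'fy': 418.56554431736095, 'cx': 253.4126124779908, 'cy': 195.84172376401932, 'D': array([-0.05455321,  0.        ,  0.        ,  0.        ,  0.        ]), 'rvec': array([ 0.93528032, -2.37923809,  1.20448358]), 'tvec': array([0.32623539, 0.27504388, 1.07011437])}
{'fx': 366.1985589895036, 'fy': 366.1985589895036, 'cx': 251.9225624418495, 'cy': 187.24976623828346, 'D': array([-0.07988917,  0.        ,  0.        ,  0.        ,  0.        ]), 'rvec': array([ 0.73197982, -2.26500488,  1.51681145]), 'tvec': array([0.39876879, 0.18315573, 0.81304046])}
{'fx': 280.7242487020523, 'fy': 280.7242487020523, 'cx': 255.56688076625312, 'cy': 190.07788088242788, 'D': array([-0.03425892,  0.        ,  0.        ,  0.        ,  0.        ]), 'mount': array([[ 1.33648466e-04, -9.52070751e-01, -3.05877862e-01,
         7.82847374e-02],
       [ 9.99999975e-01,  7.21033448e-05,  2.12506313e-04,
        -1.86770937e-04],
       [-1.80266228e-04, -3.05877883e-01,  9.52070737e-01,
        -1.41754325e-01],
       [ 0.00000000e+00,  0.00000000e+00,  0.00000000e+00,
         1.00000000e+00]])}
```

View pics/scene0.png

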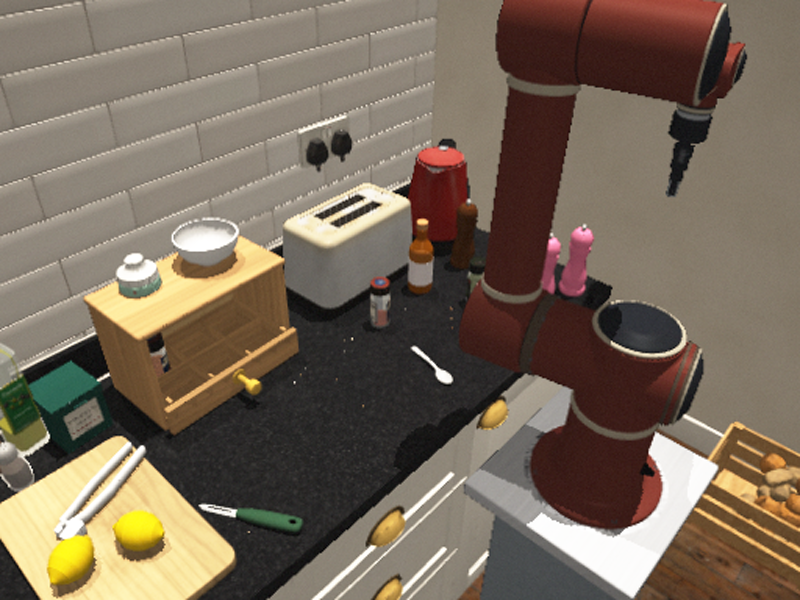

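View pics/side0.png

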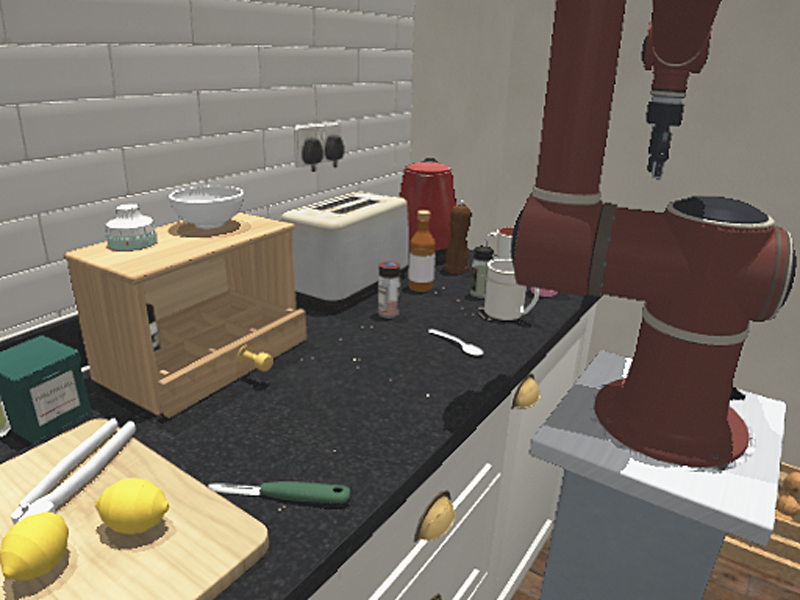

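The scene view shows the cupboard with knob (252,386) and a jar in its left compartment (157,352). On the worktop are a red-capped jar (380,303), the vinegar (420,258), a brown mill (464,235), a greenish jar (477,280), two pink look-alike mills (553/578,260) and the spoon (432,365). The cream mug is hidden behind the arm.

```bash
cat > h.py <<'E'
from station import ctrl, optics
import cv2, numpy as np
from scipy.spatial.transform import Rotation as R
S=800/512
def pose(d,o=None):
    "world-from-cam R, camera centre"
    if "rvec" in d:
        M=cv2.Rodrigues(d["rvec"])[0]; return M.T,-M.T@d["tvec"]
    T=R.from_rotvec(o["tool_rot"]).as_matrix(); m=d["mount"]
    return T@m[:3,:3], T@m[:3,3]+o["tool_pos"]
def ray(d,uv,P):
    K=np.array([[d["fx"],0,d["cx"]],[0,d["fy"],d["cy"]],[0,0,1]])
    x=cv2.undistortPoints(np.array([[uv]],float),K,d["D"])[0,0]
    return P[1],P[0]@np.array([x[0],x[1],1])
def onz(d,uv,z,P):
    c,r=ray(d,uv,P); return c+r*(z-c[2])/r[2]
def tri(rs):
    A=0;b=0
    for c,r in rs:
        r=r/np.linalg.norm(r); Q=np.eye(3)-np.outer(r,r); A=A+Q; b=b+Q@c
    return np.linalg.solve(A,b)
def proj(d,p,P):
    K=np.array([[d["fx"],0,d["cx"]],[0,d["fy"],d["cy"]],[0,0,1]])
    M=P[0].T; return cv2.projectPoints(np.array([p],float),cv2.Rodrigues(M)[0],-M@P[1],K,d["D"])[0][0,0]
def shift(target):
    "world target TCP -> shift along tool axes from measured pose"
    o=ctrl.get_obs(); return R.from_rotvec(o["tool_rot"]).as_matrix().T@(np.array(target)-o["tool_pos"])
E
python3 - <<'E'
from h import *
np.set_printoptions(precision=3,suppress=True)
a=optics.get_image("scene"); b=optics.get_image("side"); Pa,Pb=pose(a),pose(b)
for n,z,p,q in [("knob",.04,(254,386),(265,361)),("panTR",.061,(297,332),(304,312)),("panTL",.061,(165,404),(161,383)),
 ("roofFL",.212,(167,332) if 0 else None,None),
 ("vincap",.172,(422,222),(424,213)),("milltop",.17,(467,202),(461,203)),("jarA top",.105,(379,281),(389,265)),("green top",.105,(479,260),(483,249)),("spoon bowl",.005,(444,377),(472,350)),("spoon end",.005,(414,349),(431,331)),("mug rim",.1,None,(507,263)),("mug2",.098,None,(503,231)),("pink",.17,(582,228),None),("pink2",.17,(553,236),None),("jarIn",.115,(154,335),(151,306)),("toasterFL",0,(330,305),(328,305)),("toastFR",0,(408,262),(408,260))]:
    if p: p=np.array(p)/S; print(n,"scene",onz(a,p,z,Pa)[:2],end=" ")
    if q: q=np.array(q)/S; print(n,"side",onz(b,q,z,Pb)[:2],end=" ")
    if p is not None and q is not None: print("tri",tri([ray(a,p,Pa),ray(b,q,Pb)]),end="")
    print()
E
```

```text
knob scene [0.534 0.277] knob side [0.534 0.276] tri [0.532 0.278 0.042]
panTR scene [0.575 0.14 ] panTR side [0.578 0.142] tri [0.58  0.138 0.058]
panTL scene [0.588 0.421] panTL side [0.572 0.429] tri [0.609 0.411 0.039]

vincap scene [ 0.555 -0.201] vincap side [ 0.549 -0.192] tri [ 0.559 -0.207  0.167]
milltop scene [ 0.544 -0.343] milltop side [ 0.536 -0.325] tri [ 0.553 -0.356  0.162]
jarA top scene [ 0.536 -0.049] jarA top side [ 0.53  -0.042] tri [ 0.54  -0.054  0.1  ]
green top scene [ 0.437 -0.253] green top side [ 0.433 -0.242] tri [ 0.443 -0.264  0.097]
spoon bowl scene [ 0.324 -0.006] spoon bowl side [ 0.326 -0.006] tri [ 0.325 -0.006  0.005]
spoon end scene [ 0.42  -0.028] spoon end side [ 0.422 -0.026] tri [ 0.424 -0.032  0.001]
mug rim side [ 0.362 -0.206] 
mug2 side [ 0.467 -0.412] 
pink scene [ 0.297 -0.421] 
pink2 scene [ 0.324 -0.349] 
jarIn scene [0.699 0.363] jarIn side [0.696 0.354] tri [0.686 0.364 0.122]
toasterFL scene [ 0.655 -0.018] toasterFL side [ 0.656 -0.008] tri [ 0.672 -0.029 -0.013]
toastFR scene [ 0.647 -0.266] toastFR side [ 0.68  -0.337] tri [ 0.588 -0.197  0.059]
```

```bash
python3 -m jog '[[[0,0,-0.03],[0,0,0.1]],[[0,0,-0.06],[0,0,0.2]],[[0,0,-0.06],[0,0,0.313]],[[0,0,-0.06],[0,0,0.313]]]' 1 40
python3 -m jog '[[[0.082,-0.217,0],[0,0,0]],[[0.082,-0.217,0],[0,0,0]],[[0.082,-0.217,0],[0,0,0]],[[0.082,-0.217,0],[0,0,0]],[[0.082,-0.217,0],[0,0,0]]]'
python3 -m jog '[[[0.082,-0.217,0],[0,0,0]],[[0.082,-0.217,0],[0,0,0]],[[0.082,-0.217,0],[0,0,0]],[[0.082,-0.217,0],[0,0,0]],[[0.082,-0.217,0],[0,0,0]]]'
python3 -m jog '[[[0.082,-0.217,0],[0,0,0]],[[0.082,-0.217,0],[0,0,0]],[[0.082,-0.217,0],[0,0,0]],[[0.082,-0.217,0],[0,0,0]],[[0.082,-0.217,0],[0,0,0]]]'
python3 -m jog '[[[0.062,-0.217,0],[0,0,0]],[[0.062,-0.217,0],[0,0,0]],[[0.062,-0.217,0],[0,0,0]],[[0.062,-0.217,0],[0,0,0]],[[0.062,-0.217,0],[0,0,0]]]'
python3 - <<'E'
from h import *
o=ctrl.get_obs(); w=optics.get_image("wrist"); a=optics.get_image("scene"); print(o["tool_pos"],o["tool_rot"])
np.savez("w1.npz",**w,**{"o_"+k:v for k,v in o.items()})
cv2.imwrite("pics/w1.png",w["image"])
c=a["image"][120:240,230:420]
cv2.imwrite("pics/s1.png",np.vstack([cv2.resize(w["image"],(512,384))[:, :],cv2.resize(c,(512,216),interpolation=cv2.INTER_CUBIC)]))
E
```

```text
t: 0.65
tool_pos: [0.1924, -0.5951, 0.2927]
tool_rot: [3.139, -0.0, 0.001]
contact_force: [0.5, 0.4, 0.2]
opening: 0.0856
grip_force: 0.0
t: 1.15
tool_pos: [0.2748, -0.3746, 0.2899]
tool_rot: [-3.139, -0.006, 0.001]
contact_force: [0.5, -0.8, -0.1]
opening: 0.0851
grip_force: 0.0
t: 1.65
tool_pos: [0.3565, -0.1578, 0.2902]
tool_rot: [-3.14, -0.007, 0.001]
contact_force: [1.7, -0.7, 0.0]
opening: 0.0855
grip_force: 0.0
t: 2.15
tool_pos: [0.4382, 0.0593, 0.29]
tool_rot: [-3.141, -0.009, 0.003]
contact_force: [0.5, -1.1, 0.2]
opening: 0.0853
grip_force: 0.0
t: 2.65
tool_pos: [0.5, 0.2765, 0.2893]
tool_rot: [3.141, 0.009, -0.005]
contact_force: [0.6, -0.5, 0.2]
opening: 0.085
grip_force: 0.0
[0.49999397 0.27645449 0.28927874] [ 3.1412225   0.0086357  -0.00450409]
```

View pics/s1.png

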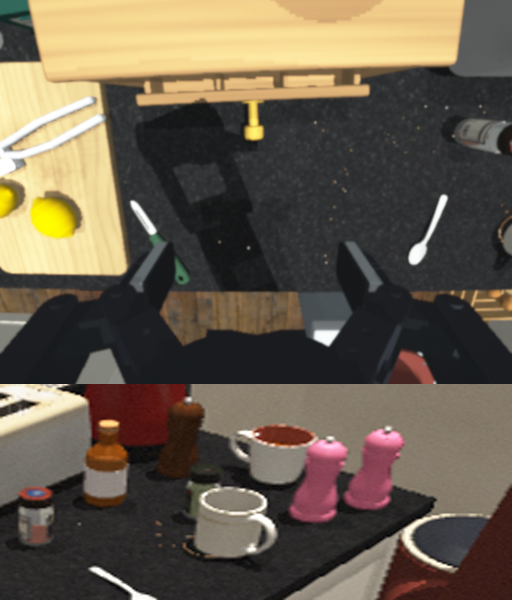

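The wrist view (top half) shows the knob at (253,131) and the panel's front edge from (138,100) to (368,90). The scene crop (bottom half) shows one brown mill and the vinegar as the tall things, two pink mills (look-alikes, left alone), the red-capped jar, and the green jar behind the cream mug.

Run:
```python
from h import *
np.set_printoptions(precision=4,suppress=True)
d=np.load("w1.npz"); o={"tool_rot":d["o_tool_rot"],"tool_pos":d["o_tool_pos"]}; P=pose(d,o)
im=d["image"].astype(int)
# panel top front edge: find strongest vertical gradient in columns
g=cv2.GaussianBlur(d["image"],(3,3),0)[:,:,2].astype(int)
pts=[]
for u in list(range(150,240,6))+list(range(268,360,6)):
    col=g[88:112,u]; v=88+np.argmin(np.diff(col)); pts.append(onz(d,(u,v+.5),0.0575,P)[:2])
pts=np.array(pts); k=np.polyfit(pts[:,1],pts[:,0],1); r=pts[:,0]-np.polyval(k,pts[:,1]); s=abs(r)<.004
k=np.polyfit(pts[s,1],pts[s,0],1); print("panel x=",k, "resid",r)
m=((im[:,:,2]-im[:,:,0])>70)&(np.indices(im.shape[:2])[0]>110)&(np.indices(im.shape[:2])[0]<145)&(abs(np.indices(im.shape[:2])[1]-253)<20)
v,u=np.nonzero(m); print(u.min(),u.max(),v.min(),v.max())
for uv in [(u[v>122].mean(),131)]: print(onz(d,uv,.045,P))
print(onz(d,(138,98),.061,P),onz(d,(368,90),.061,P))
```

```text
panel x= [-0.0444  0.5907] resid [-0.0003 -0.0007 -0.001  -0.0001 -0.0005 -0.0008 -0.0012 -0.0003  0.003
  0.0039 -0.     -0.0004 -0.0007  0.0002 -0.0001 -0.0006  0.0004  0.0001
 -0.0002 -0.0005  0.0005  0.0002 -0.0001 -0.0003 -0.0006  0.0004  0.0001
 -0.0001 -0.0004 -0.0006  0.0004]
245 263 111 140
[0.5376 0.279  0.045 ]
[0.5801 0.4254 0.061 ] [0.5913 0.1361 0.061 ]
```

```bash
python3 -m jog '[[[0,0,0],[0,0,-0.04]],[[0,0,0],[0,0,-0.04]]]' 0.7
python3 -m jog '[[[0,0,0.02],[0,0.14,0]],[[0,0,0.05],[0,0.28,0]],[[0,0,0.09],[0,0.4,0]],[[0,0,0.09],[0,0.5,0]],[[0,0,0.09],[0,0.5,0]]]'
python3 -c "
from h import *
print(shift([.545,.279,.024]),shift([.515,.278,.075]))"
```

```text
t: 2.95
tool_pos: [0.5, 0.2726, 0.2901]
tool_rot: [3.14, 0.065, -0.003]
contact_force: [0.5, -0.3, 0.3]
opening: 0.0603
grip_force: 0.0
t: 3.45
tool_pos: [0.4966, 0.2715, 0.1961]
tool_rot: [-3.039, -0.063, -0.765]
contact_force: [0.4, 0.1, 0.5]
opening: 0.0598
grip_force: 0.0
[-0.03866416 -0.00615414  0.17462084] [-0.04094812 -0.00619573  0.11548724]
```

```bash
python3 -m jog '[[[-0.02,-0.006,0.04],[0,0,0]],[[-0.04,-0.006,0.08],[0,0,0]],[[-0.04,-0.006,0.115],[0,0,0]],[[-0.04,-0.006,0.145],[0,0,0]],[[-0.039,-0.006,0.174],[0,0,0]]]'
python3 -m jog '[[[0,0,0],[0,0,0]],[[0,0,0],[0,0,0]],[[0,0,0],[0,0,0]],[[0,0,0],[0,0,0]]]' 0 60
python3 -c "
from h import *
o=ctrl.get_obs()
T=R.from_rotvec(o['tool_rot']).as_matrix(); y=.041
print(T.T@np.array([-.18*np.cos(y),-.18*np.sin(y),0]), T[:,1])"
```

```text
t: 3.95
tool_pos: [0.552, 0.2809, 0.0304]
tool_rot: [-3.034, -0.058, -0.776]
contact_force: [0.9, 0.2, 0.8]
opening: 0.0598
grip_force: 0.0
t: 4.35
tool_pos: [0.5503, 0.28, 0.0319]
tool_rot: [-3.036, -0.06, -0.777]
contact_force: [3.2, -6.5, -3.0]
opening: 0.0235
grip_force: 58.9
[-0.15784766  0.00034367 -0.0865101 ] [ 0.03908066 -0.99923348  0.00227053]
```

```bash
python3 -m jog '[[[-0.026,0,-0.0144],[0,0,0]],[[-0.0526,0,-0.0288],[0,0,0]],[[-0.079,0,-0.0433],[0,0,0]],[[-0.105,0,-0.0577],[0,0,0]],[[-0.1315,0,-0.072],[0,0,0]]]'
python3 -m jog '[[[-0.0044,0,-0.0024],[0,0,0]],[[-0.0088,0,-0.0048],[0,0,0]],[[-0.011,0,-0.006],[0,0,0]],[[-0.011,0,-0.006],[0,0,0]]]'
```

```text
t: 4.85
tool_pos: [0.3996, 0.2733, 0.032]
tool_rot: [-3.037, -0.06, -0.779]
contact_force: [3.8, -10.5, 2.3]
opening: 0.0229
grip_force: 69.1
t: 5.25
tool_pos: [0.3917, 0.273, 0.0341]
tool_rot: [-3.034, -0.064, -0.792]
contact_force: [30.7, -13.6, -13.4]
opening: 0.0229
grip_force: 68.9
```

```bash
python3 -m jog '[[[0,0,0],[0,0,0]],[[0,0,0],[0,0,0]],[[0,0,0],[0,0,0]]]' 0.7
python3 -m jog '[[[0,0,-0.04],[0,0,0]],[[0,0,-0.08],[0,0,0]],[[0.05,0,-0.13],[0,-0.14,0]],[[0.1,0,-0.18],[0,-0.28,0]],[[0.15,0,-0.23],[0,-0.42,0]]]'
python3 -m jog '[[[0.02,0,-0.06],[0,-0.08,0]],[[0.02,0,-0.06],[0,-0.08,0]]]' 1
python3 - <<'E'
from h import *
o=ctrl.get_obs(); w=optics.get_image("wrist"); print(o["tool_pos"],o["tool_rot"])
np.savez("w2.npz",**w,**{"o_"+k:v for k,v in o.items()})
cv2.imwrite("pics/w2.png",cv2.resize(w["image"],(800,600),interpolation=cv2.INTER_CUBIC))
E
```

```text
t: 5.55
tool_pos: [0.3878, 0.2755, 0.0319]
tool_rot: [-3.031, -0.06, -0.778]
contact_force: [-0.4, 0.3, 0.1]
opening: 0.0594
grip_force: 0.0
t: 6.05
tool_pos: [0.3901, 0.2756, 0.2479]
tool_rot: [-3.134, -0.067, -0.122]
contact_force: [1.6, -0.3, 0.5]
opening: 0.0598
grip_force: 0.0
t: 6.25
tool_pos: [0.4103, 0.2765, 0.3135]
tool_rot: [-3.136, -0.06, -0.015]
contact_force: [1.2, -0.2, -0.6]
opening: 0.0847
grip_force: 0.0
[0.41025095 0.27648806 0.31347393] [-3.13624911 -0.0601737  -0.0147115 ]
```

View pics/w2.png

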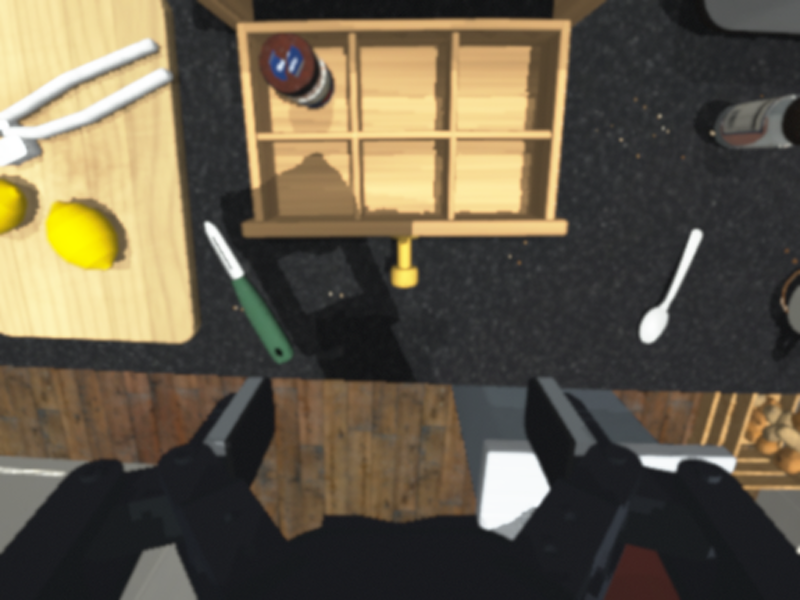

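The tray is right out, with the jar cap at (293,66) in the back-left compartment. The rib crossings are at (353,134) and (451,134), the knob head at (404,275).

Run:
```python
from h import *
np.set_printoptions(precision=4,suppress=True)
d=np.load("w2.npz"); o={"tool_rot":d["o_tool_rot"],"tool_pos":d["o_tool_pos"]}; P=pose(d,o)
f=lambda u,v,z: onz(d,(u/S,v/S),z,P)
for n,u,v,z in [("ribL",353.5,134,.05),("ribR",451.5,134,.05),("ribLf",356,221,.05),("ribRf",450,221,.05),("ribLb",352,35,.05),("ribRb",455,35,.05),("rimBL",238,22,.054),("rimBR",571,22,.054),("panFL",242,236,.061),("panFR",568,234,.061),("knob",404,272,.05),("jar3",288,66,.105+.01),("jar_r",793,122,.105)]: print(n,f(u,v,z)[:2])
```

```text
ribL [0.5083 0.3216]
ribR [0.5116 0.2361]
ribLf [0.4326 0.3186]
ribRf [0.436  0.2321]
ribLb [0.5861 0.3237]
ribRb [0.5893 0.2386]
rimBL [0.5921 0.4167]
rimBR [0.6024 0.1451]
panFL [0.4167 0.4212]
panFR [0.4302 0.1255]
knob [0.386  0.2724]
jar3 [0.549  0.3616]
jar_r [ 0.5305 -0.02  ]
```

```bash
python3 -m jog '[[[0.037,-0.02,0.015],[0,0.12,0]],[[0.075,-0.04,0.03],[0,0.24,0]],[[0.112,-0.06,0.06],[0,0.36,0]],[[0.15,-0.08,0.09],[0,0.36,0]],[[0.15,-0.08,0.113],[0,0.36,0]]]' 0.78
python3 -m jog '[[[0,0,0],[0,0,0]]]'
python3 -c "
from h import *
print(shift([.557,.362,.07]),ctrl.get_obs()['tool_rot'],R.from_rotvec(ctrl.get_obs()['tool_rot']).as_matrix()[:,2])"
```

```text
t: 6.8
tool_pos: [0.5518, 0.3626, 0.1873]
tool_rot: [-3.086, -0.066, -0.555]
contact_force: [0.6, -0.5, -0.0]
opening: 0.0665
grip_force: 0.0
t: 6.9
tool_pos: [0.5486, 0.3603, 0.1842]
tool_rot: [-3.092, -0.066, -0.545]
contact_force: [-1.2, -0.4, -0.7]
opening: 0.0669
grip_force: 0.0
[-0.03105997 -0.00202596  0.11023995] [-3.09190972 -0.06556055 -0.5446159 ] [ 0.34150505  0.00862025 -0.93984041]
```

```bash
python3 -m jog '[[[-0.02,-0.002,0.03],[0,0,0]],[[-0.031,-0.002,0.06],[0,0,0]],[[-0.031,-0.002,0.085],[0,0,0]],[[-0.031,-0.002,0.11],[0,0,0]],[[-0.031,-0.002,0.11],[0,0,0]]]'
python3 -m jog '[[[0,0,0],[0,0,0]],[[0,0,0],[0,0,0]],[[0,0,0],[0,0,0]],[[0,0,0],[0,0,0]]]' 0 40
```

```text
t: 7.4
tool_pos: [0.5599, 0.3626, 0.0758]
tool_rot: [-3.087, -0.062, -0.554]
contact_force: [0.1, -0.5, 0.3]
opening: 0.0668
grip_force: 0.0
t: 7.8
tool_pos: [0.5635, 0.3646, 0.0816]
tool_rot: [-3.081, -0.061, -0.566]
contact_force: [-2.3, -0.7, 7.2]
opening: 0.0399
grip_force: 41.3
```

```bash
python3 -m jog '[[[0.007,0,-0.02],[0,0,0]],[[0.017,0,-0.047],[0,0,0]],[[0.027,0,-0.075],[0,0,0]],[[0.038,0,-0.103],[0,0,0]],[[0.038,0,-0.103],[0,0,0]]]'
python3 -m jog '[[[-0.016,0.042,-0.006],[0,0,0]],[[-0.032,0.084,-0.012],[0,0,0]],[[-0.048,0.126,-0.018],[0,0,0]],[[-0.064,0.168,-0.024],[0,0,0]],[[-0.08,0.21,-0.03],[0,0,0]]]'
python3 -m jog '[[[-0.015,0.04,-0.005],[0,0,0]],[[-0.03,0.08,-0.01],[0,0,0]],[[-0.03,0.085,-0.01],[0,0,0]],[[-0.03,0.085,-0.01],[0,0,0]]]'
python3 -c "
from h import *
o=ctrl.get_obs();print(o['grip_force'],shift([.456,.062,.074]))"
```

```text
t: 8.3
tool_pos: [0.5641, 0.3654, 0.1949]
tool_rot: [-3.076, -0.06, -0.574]
contact_force: [0.1, 1.4, -2.1]
opening: 0.0396
grip_force: 41.6
t: 8.8
tool_pos: [0.4825, 0.1491, 0.1853]
tool_rot: [-3.085, -0.063, -0.555]
contact_force: [1.2, -1.7, -1.7]
opening: 0.0395
grip_force: 42.1
t: 9.2
tool_pos: [0.4556, 0.0633, 0.1852]
tool_rot: [-3.084, -0.056, -0.558]
contact_force: [0.1, 0.8, -3.2]
opening: 0.04
grip_force: 42.5
42.52814959734678 [-0.03864776  0.0013631   0.10429832]
```

```bash
python3 -m jog '[[[-0.012,0,0.033],[0,0,0]],[[-0.024,0,0.066],[0,0,0]],[[-0.033,0,0.09],[0,0,0]],[[-0.0365,0,0.1],[0,0,0]],[[-0.0365,0,0.1],[0,0,0]]]'
python3 -m jog '[[[0,0,0],[0,0,0]]]'
```

```text
t: 9.7
tool_pos: [0.4559, 0.0655, 0.078]
tool_rot: [-3.084, -0.064, -0.552]
contact_force: [0.2, -0.8, -2.7]
opening: 0.0398
grip_force: 42.4
t: 9.8
tool_pos: [0.4585, 0.065, 0.0818]
tool_rot: [-3.083, -0.063, -0.563]
contact_force: [1.1, -0.3, -2.5]
opening: 0.0398
grip_force: 42.4
```

```bash
python3 -m jog '[[[-0.001,0,0.003],[0,0,0]],[[-0.002,0,0.005],[0,0,0]],[[-0.002,0,0.005],[0,0,0]]]'
python3 -m jog '[[[-0.001,0,0.003],[0,0,0]],[[-0.001,0,0.003],[0,0,0]],[[-0.001,0,0.003],[0,0,0]]]'
```

```text
t: 10.1
tool_pos: [0.4578, 0.0644, 0.0759]
tool_rot: [-3.083, -0.061, -0.562]
contact_force: [-0.7, 0.4, -3.2]
opening: 0.0398
grip_force: 42.4
t: 10.4
tool_pos: [0.4575, 0.0644, 0.0721]
tool_rot: [-3.083, -0.061, -0.561]
contact_force: [0.5, 0.4, -2.4]
opening: 0.0395
grip_force: 42.4
```

```bash
python3 -m jog '[[[-0.001,0,0.003],[0,0,0]],[[-0.001,0,0.003],[0,0,0]],[[-0.001,0,0.003],[0,0,0]]]'
python3 -m jog '[[[-0.001,0,0.003],[0,0,0]],[[-0.001,0,0.003],[0,0,0]],[[-0.001,0,0.003],[0,0,0]]]'
```

```text
t: 10.7
tool_pos: [0.4596, 0.0642, 0.0717]
tool_rot: [-3.083, -0.062, -0.567]
contact_force: [-4.3, -0.5, 7.6]
opening: 0.0395
grip_force: 43.6
t: 11.0
tool_pos: [0.4624, 0.064, 0.0717]
tool_rot: [-3.082, -0.062, -0.577]
contact_force: [-5.9, -0.5, 15.6]
opening: 0.0396
grip_force: 44.5
```

```bash
python3 -m jog '[[[0.001,0,-0.003],[0,0,0]],[[0.001,0,-0.003],[0,0,0]],[[0.001,0,-0.003],[0,0,0]]]' 0.8
python3 -m jog '[[[0.008,0,-0.023],[0,0,0]],[[0.025,0,-0.07],[0,0,0]],[[0.042,0,-0.115],[0,0,0]],[[0.06,0,-0.16],[0,0,0]],[[0.077,0,-0.21],[0,0,0]]]' 1
python3 -m jog '[[[0.007,0.05,0.002],[0,0,0]],[[0.013,0.098,0.003],[0,0,0]],[[0.02,0.146,0.005],[0,0,0]],[[0.023,0.195,0.006],[0,0,0]],[[0.023,0.243,0.008],[0,0,0]]]'
python3 -m jog '[[[0,0.047,0],[0,0,0]],[[0,0.047,0],[0,0,0]],[[0,0.047,0],[0,0,0]]]'
python3 - <<'E'
from h import *
o=ctrl.get_obs(); w=optics.get_image("wrist"); print(o["tool_pos"],o["tool_rot"])
np.savez("w3.npz",**w,**{"o_"+k:v for k,v in o.items()})
cv2.imwrite("pics/w3.png",cv2.resize(w["image"],(800,600),interpolation=cv2.INTER_CUBIC))
E
```

```text
t: 11.3
tool_pos: [0.4578, 0.0644, 0.069]
tool_rot: [-3.083, -0.061, -0.562]
contact_force: [-0.6, -0.4, -0.4]
opening: 0.0684
grip_force: 0.0
t: 11.8
tool_pos: [0.4554, 0.0644, 0.2909]
tool_rot: [-3.083, -0.061, -0.56]
contact_force: [0.6, -0.4, -0.3]
opening: 0.0853
grip_force: 0.0
t: 12.3
tool_pos: [0.4898, -0.1796, 0.2902]
tool_rot: [-3.083, -0.061, -0.562]
contact_force: [1.0, 0.4, 0.5]
opening: 0.0856
grip_force: 0.0
t: 12.6
tool_pos: [0.4913, -0.2253, 0.2893]
tool_rot: [-3.082, -0.057, -0.558]
contact_force: [0.5, -0.4, -0.6]
opening: 0.0854
grip_force: 0.0
[ 0.49133337 -0.22534031  0.28928005] [-3.08242644 -0.05732167 -0.55830501]
```

View pics/w3.png

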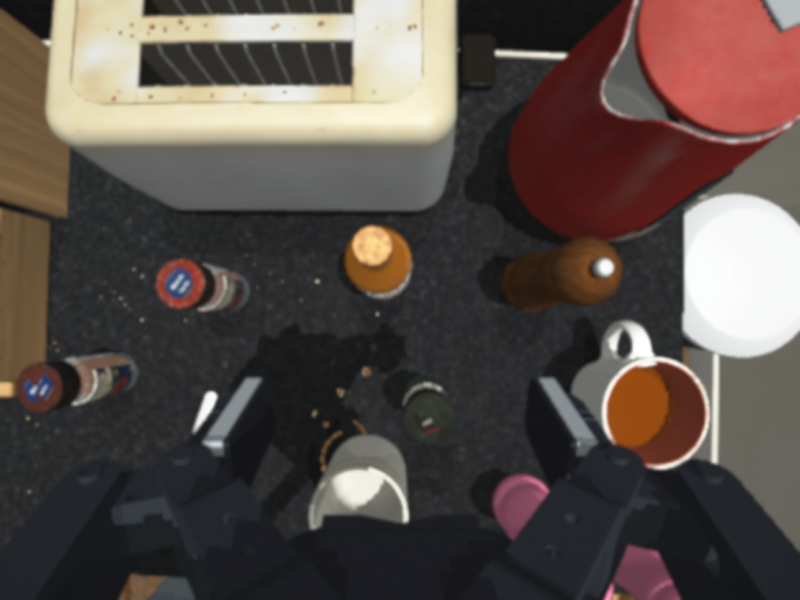

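The wrist view shows the vinegar cap at (372,245), the mill nut at (603,267), the red-capped jar (181,284), jar_3 moved and standing (42,387), and the dark-capped green jar (429,415) between the cream mug and the red-inside mug. The pink mills (520,510 and beyond) are look-alikes. The brown mill and the amber bottle with its label fit the descriptions.

Run:
```python
from h import *
np.set_printoptions(precision=4,suppress=True)
d=np.load("w3.npz"); o={"tool_rot":d["o_tool_rot"],"tool_pos":d["o_tool_pos"]}; P=pose(d,o)
f=lambda u,v,z: onz(d,(u/S,v/S),z,P)
for n,u,v,z in [("vin cap",372,245,.172),("mill nut",603,267,.17),("red",181,284,.105),("jar3",42,387,.105),("green",429,415,.105),("greenbase",424,385,.0),("pinktop",650,590,.17),("mugred rim",655,412,.098),("mugcream rim",358,497,.101),("greencap L",403,415,.105),("greencap R",456,415,.105),("redcapL",155,284,.105),("redcapR",207,284,.105)]: print(n,f(u,v,z)[:2])
print("vin",shift([f(372,245,.172)[0]+.007,f(372,245,.172)[1],.125]))
im=np.vstack([d["image"][150:250,70:180].copy()]);h=np.hstack([cv2.resize(d["image"][225:305,225:325],(390,312)),cv2.resize(d["image"][140:220,300:400],(390,312))]);cv2.imwrite("pics/c3.png",h)
```

```text
vin cap [ 0.5602 -0.205 ]
mill nut [ 0.5521 -0.3541]
red [ 0.5347 -0.0496]
jar3 [0.4482 0.0595]
green [ 0.4399 -0.25  ]
greenbase [ 0.4473 -0.2515]
pinktop [ 0.3477 -0.3897]
mugred rim [ 0.4466 -0.432 ]
mugcream rim [ 0.373  -0.1969]
greencap L [ 0.4392 -0.2297]
greencap R [ 0.4407 -0.271 ]
redcapL [ 0.534  -0.0285]
redcapR [ 0.5355 -0.0706]
vin [ 0.0137 -0.0161  0.181 ]
```

View pics/c3.png

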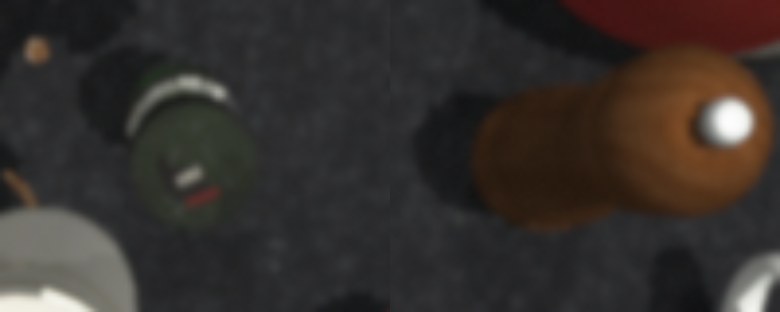

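```bash
python3 -m jog '[[[0.01,-0.016,0.03],[0,0,0]],[[0.012,-0.016,0.075],[0,0,0]],[[0.014,-0.016,0.12],[0,0,0]],[[0.014,-0.016,0.16],[0,0,0]],[[0.014,-0.016,0.181],[0,0,0]]]'
python3 -m jog '[[[0,0,0],[0,0,0]],[[0,0,0],[0,0,0]],[[0,0,0],[0,0,0]],[[0,0,0],[0,0,0]],[[0,0,0],[0,0,0]]]' 0 60
python3 -m jog '[[[0.003,0,-0.01],[0,0,0]],[[0.007,0,-0.02],[0,0,0]],[[0.007,0,-0.02],[0,0,0]]]'
```

```text
t: 13.15
tool_pos: [0.567, -0.2018, 0.1216]
tool_rot: [-3.081, -0.066, -0.553]
contact_force: [-0.8, 0.5, -0.5]
opening: 0.0855
grip_force: 0.0
t: 13.65
tool_pos: [0.569, -0.2058, 0.1288]
tool_rot: [-3.083, -0.061, -0.567]
contact_force: [-0.3, 2.8, 5.3]
opening: 0.0243
grip_force: 54.6
t: 13.95
tool_pos: [0.5683, -0.2063, 0.1497]
tool_rot: [-3.085, -0.062, -0.566]
contact_force: [1.2, 0.1, -1.2]
opening: 0.0241
grip_force: 55.6
```

```bash
python3 -m jog '[[[0.01,0,-0.027],[0,0,0]],[[0.02,0,-0.055],[0,0,0]],[[0.03,0,-0.082],[0,0,0]],[[0.04,0,-0.11],[0,0,0]],[[0.048,0,-0.131],[0,0,0]]]'
python3 -m jog '[[[0.001,-0.03,0],[0,0,0]],[[0.002,-0.075,0.001],[0,0,0]],[[0.003,-0.12,0.001],[0,0,0]],[[0.004,-0.16,0.002],[0,0,0]],[[0.005,-0.2,0.002],[0,0,0]]]'
python3 -m jog '[[[0.001,-0.045,0],[0,0,0]],[[0.002,-0.09,0.001],[0,0,0]],[[0.003,-0.135,0.001],[0,0,0]],[[0.004,-0.175,0.002],[0,0,0]],[[0.006,-0.202,0.002],[0,0,0]]]'
python3 -m jog '[[[0,0,0],[0,0,0]],[[0,0,0],[0,0,0]]]'
python3 - <<'E'
from h import *
o=ctrl.get_obs(); a=optics.get_image("scene"); w=optics.get_image("wrist"); print(shift([.563,.196,.139]))
cv2.imwrite("pics/s4.png",np.hstack([cv2.resize(a["image"][90:290,40:240],(400,400),interpolation=cv2.INTER_CUBIC),cv2.resize(w["image"][:,100:484],(400,400))]))
E
```

```text
t: 14.45
tool_pos: [0.5663, -0.2057, 0.2888]
tool_rot: [-3.084, -0.061, -0.563]
contact_force: [0.1, 0.0, -2.1]
opening: 0.024
grip_force: 56.1
t: 14.95
tool_pos: [0.563, -0.004, 0.2861]
tool_rot: [-3.083, -0.061, -0.56]
contact_force: [0.1, -0.2, -2.7]
opening: 0.0239
grip_force: 57.3
t: 15.45
tool_pos: [0.5609, 0.1993, 0.2861]
tool_rot: [-3.083, -0.064, -0.559]
contact_force: [0.9, -0.1, -2.3]
opening: 0.0239
grip_force: 57.5
t: 15.65
tool_pos: [0.5615, 0.1969, 0.2863]
tool_rot: [-3.084, -0.063, -0.559]
contact_force: [0.6, -0.6, -2.7]
opening: 0.0243
grip_force: 58.0
[-0.05078061 -0.0002643   0.13848906]
```

View pics/s4.png

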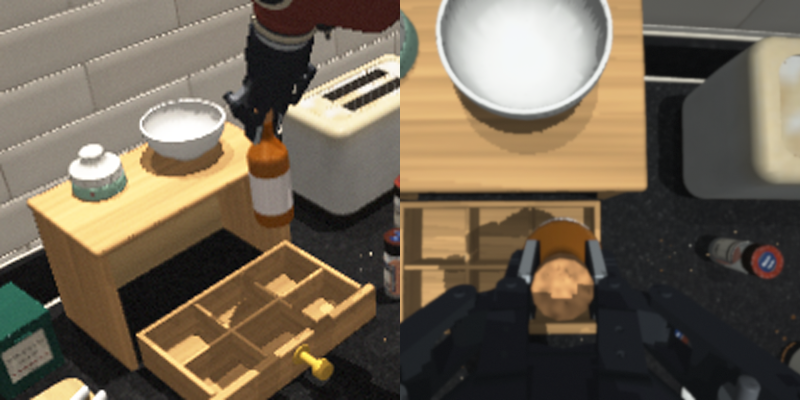

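The bottle hangs upright over the right back compartment: the left half shows it above the cell, the right half shows the gripper clear of the roof.

```bash
python3 -m jog '[[[-0.012,0,0.032],[0,0,0]],[[-0.023,0,0.064],[0,0,0]],[[-0.034,0,0.094],[0,0,0]],[[-0.044,0,0.12],[0,0,0]],[[-0.047,0,0.129],[0,0,0]]]'
python3 -m jog '[[[-0.001,0,0.003],[0,0,0]],[[-0.002,0,0.005],[0,0,0]],[[-0.002,0,0.005],[0,0,0]],[[-0.002,0,0.005],[0,0,0]]]'
python3 -m jog '[[[-0.001,0,0.003],[0,0,0]],[[-0.001,0,0.003],[0,0,0]],[[-0.001,0,0.003],[0,0,0]]]'
```

```text
t: 16.25
tool_pos: [0.5611, 0.1947, 0.145]
tool_rot: [-3.087, -0.058, -0.551]
contact_force: [-0.5, 0.5, -3.5]
opening: 0.0239
grip_force: 58.1
t: 16.65
tool_pos: [0.5643, 0.1969, 0.1463]
tool_rot: [-3.082, -0.061, -0.566]
contact_force: [-0.6, -1.1, -2.7]
opening: 0.0239
grip_force: 58.1
t: 16.95
tool_pos: [0.5633, 0.1968, 0.1411]
tool_rot: [-3.083, -0.062, -0.561]
contact_force: [-0.0, -0.2, -3.2]
opening: 0.0238
grip_force: 58.1
```

```bash
python3 -m jog '[[[-0.001,0,0.003],[0,0,0]],[[-0.001,0,0.003],[0,0,0]],[[-0.001,0,0.003],[0,0,0]]]'
python3 -m jog '[[[-0.001,0,0.003],[0,0,0]],[[-0.001,0,0.003],[0,0,0]],[[-0.001,0,0.003],[0,0,0]]]'
```

```text
t: 17.25
tool_pos: [0.5641, 0.197, 0.1389]
tool_rot: [-3.082, -0.061, -0.564]
contact_force: [0.1, 0.4, 1.6]
opening: 0.0243
grip_force: 58.7
t: 17.55
tool_pos: [0.5664, 0.1973, 0.1388]
tool_rot: [-3.08, -0.062, -0.573]
contact_force: [-0.6, -0.2, 8.6]
opening: 0.0241
grip_force: 59.6
```

```bash
python3 -m jog '[[[0.001,0,-0.003],[0,0,0]],[[0.001,0,-0.003],[0,0,0]],[[0.001,0,-0.003],[0,0,0]],[[0.001,0,-0.003],[0,0,0]]]' 0.65
python3 -m jog '[[[0.01,0,-0.025],[0,0,0]],[[0.02,0,-0.06],[0,0,0]],[[0.035,0,-0.095],[0,0,0]],[[0.05,0,-0.14],[0,0,0]],[[0.05,0,-0.14],[0,0,0]]]'
python3 -m jog '[[[-0.002,0.045,-0.001],[0,0,0]],[[-0.004,0.09,-0.002],[0,0,0]],[[-0.006,0.135,-0.003],[0,0,0]],[[-0.008,0.18,-0.004],[0,0,0]],[[-0.01,0.225,-0.004],[0,0,0]]]' 1
python3 -m jog '[[[-0.002,0.045,-0.001],[0,0,0]],[[-0.004,0.09,-0.002],[0,0,0]],[[-0.006,0.135,-0.003],[0,0,0]],[[-0.008,0.18,-0.004],[0,0,0]],[[-0.01,0.225,-0.004],[0,0,0]]]'
python3 -m jog '[[[-0.002,0.045,-0.001],[0,0,0]],[[-0.004,0.09,-0.001],[0,0,0]],[[-0.005,0.1,-0.001],[0,0,0]],[[-0.005,0.1,-0.001],[0,0,0]],[[-0.005,0.1,-0.001],[0,0,0]]]'
python3 -c "
from h import *
print(shift([.560,-.354,.122]))"
```

```text
t: 17.95
tool_pos: [0.563, 0.1966, 0.1371]
tool_rot: [-3.084, -0.061, -0.559]
contact_force: [0.2, 0.3, 0.1]
opening: 0.0556
grip_force: 0.0
t: 18.45
tool_pos: [0.5642, 0.1975, 0.2963]
tool_rot: [-3.076, -0.061, -0.583]
contact_force: [-0.0, -0.6, 0.1]
opening: 0.0554
grip_force: 0.0
t: 18.95
tool_pos: [0.5587, -0.0302, 0.2862]
tool_rot: [-3.083, -0.062, -0.561]
contact_force: [1.1, 0.0, 0.8]
opening: 0.0853
grip_force: 0.0
t: 19.45
tool_pos: [0.5568, -0.2558, 0.2862]
tool_rot: [-3.083, -0.06, -0.561]
contact_force: [1.6, 0.4, 0.0]
opening: 0.0854
grip_force: 0.0
t: 19.95
tool_pos: [0.5562, -0.3531, 0.2854]
tool_rot: [-3.082, -0.062, -0.56]
contact_force: [0.5, -0.4, -0.6]
opening: 0.0852
grip_force: 0.0
[-0.0539929   0.00131764  0.15426954]
```

```bash
python3 -m jog '[[[0,0,0],[0,0.12,0]],[[0,0,0],[0,0.24,0]],[[0,0,0],[0,0.25,0]],[[0,0,0],[0,0.25,0]]]'
python3 -c "
from h import *
print(shift([.566,-.354,.122]),shift([.566,-.354,.19]),R.from_rotvec(ctrl.get_obs()['tool_rot']).as_matrix())"
```

```text
t: 20.35
tool_pos: [0.556, -0.3526, 0.2858]
tool_rot: [-2.985, -0.06, -0.937]
contact_force: [0.6, 0.3, 0.4]
opening: 0.0856
grip_force: 0.0
[-0.08546996  0.00187826  0.14008863] [-0.04661857  0.00183645  0.08428031] [[ 8.20048804e-01  4.05839282e-02  5.70852786e-01]
 [ 3.29566871e-02 -9.99175944e-01  2.36915599e-02]
 [ 5.71343868e-01 -6.14818713e-04 -8.20710550e-01]]
```

```bash
python3 -m jog '[[[-0.016,0.002,0.028],[0,0,0]],[[-0.032,0.002,0.056],[0,0,0]],[[-0.05,0.002,0.084],[0,0,0]],[[-0.068,0.002,0.112],[0,0,0]],[[-0.085,0.002,0.14],[0,0,0]]]'
python3 -m jog '[[[0,0,0],[0,0,0]],[[0,0,0],[0,0,0]],[[0,0,0],[0,0,0]],[[0,0,0],[0,0,0]],[[0,0,0],[0,0,0]]]' 0 60
python3 -m jog '[[[0.011,0,-0.016],[0,0,0]],[[0.022,0,-0.032],[0,0,0]],[[0.022,0,-0.032],[0,0,0]]]'
```

```text
t: 20.85
tool_pos: [0.5684, -0.3551, 0.1228]
tool_rot: [-2.985, -0.064, -0.94]
contact_force: [0.7, 0.2, -0.6]
opening: 0.0853
grip_force: 0.0
t: 21.35
tool_pos: [0.5684, -0.3569, 0.1262]
tool_rot: [-2.986, -0.06, -0.947]
contact_force: [0.5, 0.1, 4.8]
opening: 0.0454
grip_force: 61.8
t: 21.65
tool_pos: [0.5681, -0.3575, 0.1671]
tool_rot: [-2.988, -0.062, -0.949]
contact_force: [1.1, -1.0, -0.1]
opening: 0.0457
grip_force: 62.0
```

```bash
python3 -m jog '[[[0.02,0,-0.029],[0,0,0]],[[0.04,0,-0.058],[0,0,0]],[[0.06,0,-0.087],[0,0,0]],[[0.08,0,-0.116],[0,0,0]],[[0.1,0,-0.144],[0,0,0]]]'
python3 -m jog '[[[0.001,-0.045,0.001],[0,0,0]],[[0.002,-0.09,0.002],[0,0,0]],[[0.004,-0.135,0.003],[0,0,0]],[[0.005,-0.18,0.004],[0,0,0]],[[0.006,-0.225,0.004],[0,0,0]]]'
python3 -m jog '[[[0.001,-0.045,0.001],[0,0,0]],[[0.002,-0.09,0.002],[0,0,0]],[[0.004,-0.135,0.003],[0,0,0]],[[0.005,-0.18,0.004],[0,0,0]],[[0.006,-0.225,0.004],[0,0,0]]]'
python3 -m jog '[[[0.001,-0.045,0.001],[0,0,0]],[[0.002,-0.09,0.002],[0,0,0]],[[0.004,-0.135,0.003],[0,0,0]],[[0.005,-0.18,0.004],[0,0,0]],[[0.006,-0.225,0.004],[0,0,0]]]'
python3 -m jog '[[[0.001,-0.04,0.001],[0,0,0]],[[0.001,-0.046,0.001],[0,0,0]],[[0.001,-0.046,0.001],[0,0,0]],[[0.001,-0.046,0.001],[0,0,0]]]'
python3 - <<'E'
from h import *
o=ctrl.get_obs(); a=optics.get_image("scene"); b=optics.get_image("side"); print(o["grip_force"],shift([.564,.3635,.146]))
cv2.imwrite("pics/s5.png",np.hstack([cv2.resize(a["image"][70:270,20:220],(400,400),interpolation=cv2.INTER_CUBIC),cv2.resize(b["image"][70:270,20:220],(400,400),interpolation=cv2.INTER_CUBIC)]))
E
```

```text
t: 22.15
tool_pos: [0.5656, -0.3554, 0.3382]
tool_rot: [-2.985, -0.059, -0.939]
contact_force: [-0.2, -0.8, -1.4]
opening: 0.0458
grip_force: 62.2
t: 22.65
tool_pos: [0.5635, -0.1289, 0.3366]
tool_rot: [-2.985, -0.058, -0.939]
contact_force: [1.2, -0.1, -0.8]
opening: 0.0458
grip_force: 62.5
t: 23.15
tool_pos: [0.5617, 0.0963, 0.3371]
tool_rot: [-2.985, -0.059, -0.94]
contact_force: [0.3, -0.3, -2.3]
opening: 0.0458
grip_force: 62.5
t: 23.65
tool_pos: [0.56, 0.3216, 0.337]
tool_rot: [-2.985, -0.059, -0.939]
contact_force: [-0.2, -0.1, -1.5]
opening: 0.0457
grip_force: 62.5
t: 24.05
tool_pos: [0.5603, 0.3648, 0.3368]
tool_rot: [-2.986, -0.058, -0.939]
contact_force: [0.8, 0.3, -1.9]
opening: 0.046
grip_force: 62.7
62.72444184869528 [-0.10679769  0.00085765  0.15863549]
```

View pics/s5.png

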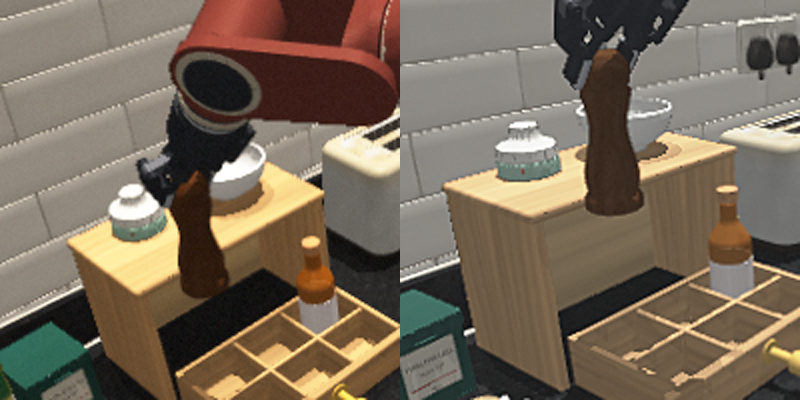

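The vinegar stands in the right back cell, and the mill hangs about upright over the left back cell (it leans in the picture as the bottle does).

```bash
python3 -m jog '[[[-0.021,0.001,0.032],[0,0,0]],[[-0.043,0.001,0.064],[0,0,0]],[[-0.064,0.001,0.096],[0,0,0]],[[-0.086,0.001,0.128],[0,0,0]],[[-0.107,0.001,0.158],[0,0,0]]]'
python3 -m jog '[[[-0.001,0,0.002],[0,0,0]],[[-0.003,0,0.004],[0,0,0]],[[-0.003,0,0.004],[0,0,0]],[[-0.003,0,0.004],[0,0,0]]]'
python3 -m jog '[[[-0.002,0,0.003],[0,0,0]],[[-0.002,0,0.003],[0,0,0]],[[-0.002,0,0.003],[0,0,0]]]'
```

```text
t: 24.65
tool_pos: [0.5635, 0.3632, 0.1452]
tool_rot: [-2.985, -0.056, -0.94]
contact_force: [0.6, 0.7, -2.0]
opening: 0.0458
grip_force: 62.7
t: 25.05
tool_pos: [0.5644, 0.3654, 0.1445]
tool_rot: [-2.981, -0.058, -0.944]
contact_force: [-0.2, -0.0, -1.0]
opening: 0.0456
grip_force: 62.8
t: 25.35
tool_pos: [0.5631, 0.3649, 0.1379]
tool_rot: [-2.985, -0.059, -0.94]
contact_force: [0.2, -0.6, -1.2]
opening: 0.0459
grip_force: 62.8
```

```bash
python3 -m jog '[[[-0.002,0,0.003],[0,0,0]],[[-0.002,0,0.003],[0,0,0]],[[-0.002,0,0.003],[0,0,0]]]'
python3 -m jog '[[[-0.001,0,0.002],[0,0,0]],[[-0.001,0,0.002],[0,0,0]],[[-0.001,0,0.002],[0,0,0]]]'
```

```text
t: 25.65
tool_pos: [0.5644, 0.3655, 0.1363]
tool_rot: [-2.982, -0.06, -0.944]
contact_force: [-1.8, -1.8, 5.7]
opening: 0.0454
grip_force: 63.3
t: 25.95
tool_pos: [0.566, 0.366, 0.1364]
tool_rot: [-2.979, -0.06, -0.949]
contact_force: [-3.0, -1.7, 10.2]
opening: 0.0458
grip_force: 63.7
```

```bash
python3 -m jog '[[[0.001,0,-0.002],[0,0,0]],[[0.001,0,-0.002],[0,0,0]],[[0.001,0,-0.002],[0,0,0]],[[0.001,0,-0.002],[0,0,0]]]' 0.78
python3 -m jog '[[[0.01,0,-0.02],[0,0,0]],[[0.03,0,-0.05],[0,0,0]],[[0.055,0,-0.08],[0,0,0]],[[0.08,0,-0.115],[0,0,0]],[[0.091,0,-0.135],[0,0,0]]]'
python3 -m jog '[[[-0.007,0.045,-0.005],[0,0,0]],[[-0.014,0.09,-0.01],[0,-0.05,0]],[[-0.021,0.135,-0.015],[0,-0.1,0]],[[-0.028,0.18,-0.02],[0,-0.17,0]],[[-0.035,0.222,-0.025],[0,-0.25,0]]]' 1
python3 -m jog '[[[-0.007,0.045,-0.003],[0,0,0]],[[-0.014,0.09,-0.006],[0,0,0]],[[-0.021,0.135,-0.01],[0,0,0]],[[-0.04,0.18,-0.015],[0,0,0]],[[-0.04,0.212,-0.015],[0,0,0]]]'
python3 -m jog '[[[0,0,0],[0,0,0]],[[0,0,0],[0,0,0]]]'
cat > look.py <<'E'
from h import *
import sys
o=ctrl.get_obs(); w=optics.get_image("wrist"); print(o["tool_pos"],o["tool_rot"])
np.savez(sys.argv[1]+".npz",**w,**{"o_"+k:v for k,v in o.items()})
cv2.imwrite(f"pics/{sys.argv[1]}.png",cv2.resize(w["image"],(800,600),interpolation=cv2.INTER_CUBIC))
E
python3 look.py w6
```

```text
t: 26.35
tool_pos: [0.5627, 0.3646, 0.133]
tool_rot: [-2.986, -0.06, -0.938]
contact_force: [0.0, 0.3, -0.1]
opening: 0.0668
grip_force: 0.0
t: 26.85
tool_pos: [0.5617, 0.3653, 0.302]
tool_rot: [-2.979, -0.058, -0.946]
contact_force: [0.9, 0.5, 0.6]
opening: 0.067
grip_force: 0.0
t: 27.35
tool_pos: [0.5252, 0.1397, 0.297]
tool_rot: [-3.083, -0.062, -0.557]
contact_force: [1.2, -0.4, -0.2]
opening: 0.0857
grip_force: 0.0
t: 27.85
tool_pos: [0.4906, -0.0746, 0.2968]
tool_rot: [-3.084, -0.058, -0.561]
contact_force: [0.3, -0.2, 0.8]
opening: 0.0855
grip_force: 0.0
t: 28.05
tool_pos: [0.4919, -0.0728, 0.2967]
tool_rot: [-3.083, -0.058, -0.56]
contact_force: [-0.3, 0.3, 0.1]
opening: 0.0858
grip_force: 0.0
[ 0.49187793 -0.07279673  0.29672921] [-3.08308159 -0.05822848 -0.55979437]
```

View pics/w6.png

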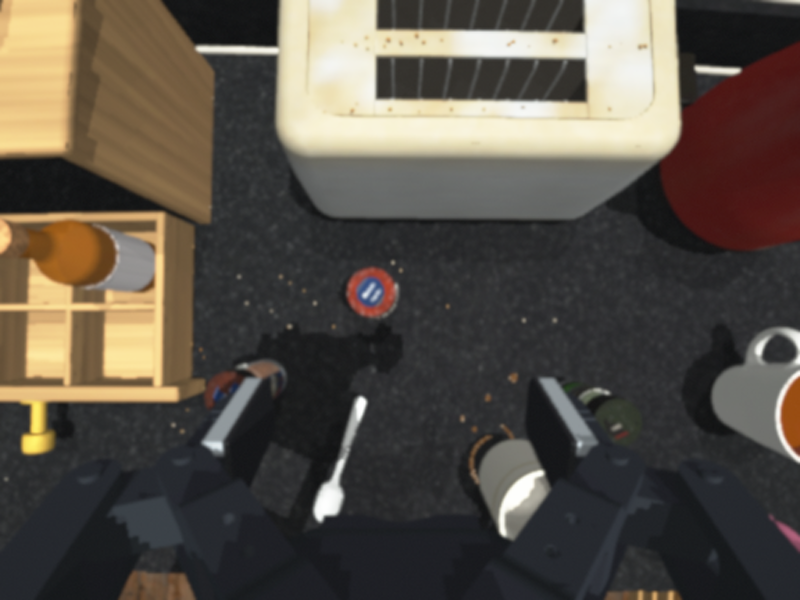

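Red cap at (372,293), green jar cap about (612,418), jar_3 cap about (222,392). All are where they were, and the vinegar is in its cell.

Run:
```python
from h import *
np.set_printoptions(precision=4,suppress=True)
d=np.load("w6.npz"); o={"tool_rot":d["o_tool_rot"],"tool_pos":d["o_tool_pos"]}; P=pose(d,o)
f=lambda u,v,z: onz(d,(u/S,v/S),z,P)
r=f(372,292,.105); print(r, f(612,418,.105), f(225,392,.105), f(37,440,.045))
print(shift([r[0]+.008,r[1],.064]))
```

```text
[ 0.5352 -0.0489  0.105 ] [ 0.4415 -0.245   0.105 ] [0.4506 0.0656 0.105 ] [0.3854 0.269  0.045 ]
[-0.0332 -0.0209  0.2363]
```

```bash
python3 -m jog '[[[0,-0.02,0.045],[0,0,0]],[[0,-0.021,0.09],[0,0,0]],[[-0.012,-0.021,0.135],[0,0,0]],[[-0.022,-0.021,0.18],[0,0,0]],[[-0.03,-0.021,0.22],[0,0,0]]]'
python3 -m jog '[[[-0.003,0,0.016],[0,0,0]],[[-0.003,0,0.016],[0,0,0]]]'
python3 -m jog '[[[0,0,0],[0,0,0]],[[0,0,0],[0,0,0]],[[0,0,0],[0,0,0]],[[0,0,0],[0,0,0]]]' 0 45
python3 -m jog '[[[0.011,0,-0.03],[0,0,0]],[[0.022,0,-0.06],[0,0,0]],[[0.033,0,-0.09],[0,0,0]],[[0.044,0,-0.12],[0,0,0]],[[0.044,0,-0.12],[0,0,0]]]'
```

```text
t: 28.6
tool_pos: [0.5402, -0.047, 0.0783]
tool_rot: [-3.082, -0.066, -0.559]
contact_force: [-0.1, -0.5, 0.1]
opening: 0.0857
grip_force: 0.0
t: 28.8
tool_pos: [0.541, -0.0466, 0.0604]
tool_rot: [-3.082, -0.065, -0.549]
contact_force: [-0.4, 0.2, -0.4]
opening: 0.0855
grip_force: 0.0
t: 29.2
tool_pos: [0.5449, -0.0492, 0.0671]
tool_rot: [-3.082, -0.061, -0.567]
contact_force: [-1.8, 2.3, 5.5]
opening: 0.0398
grip_force: 44.7
t: 29.7
tool_pos: [0.5451, -0.0503, 0.1991]
tool_rot: [-3.084, -0.062, -0.578]
contact_force: [1.6, 0.1, -1.2]
opening: 0.0399
grip_force: 46.7
```

```bash
python3 -m jog '[[[-0.017,-0.025,-0.006],[0,0,0]],[[-0.034,-0.055,-0.012],[0,0,0]],[[-0.05,-0.085,-0.018],[0,0,0]],[[-0.057,-0.12,-0.021],[0,0,0]],[[-0.057,-0.153,-0.021],[0,0,0]]]'
python3 -m jog '[[[0.002,-0.045,0.001],[0,0,0]],[[0.004,-0.09,0.001],[0,0,0]],[[0.006,-0.135,0.002],[0,0,0]],[[0.007,-0.18,0.002],[0,0,0]],[[0.009,-0.225,0.003],[0,0,0]]]'
python3 -m jog '[[[0.001,-0.034,0],[0,0,0]],[[0.001,-0.034,0],[0,0,0]],[[0.001,-0.034,0],[0,0,0]]]'
python3 -c "
from h import *
print(shift([.478,.361,.087]))"
```

```text
t: 30.2
tool_pos: [0.4734, 0.1019, 0.1895]
tool_rot: [-3.084, -0.06, -0.557]
contact_force: [1.0, -0.2, -2.6]
opening: 0.0398
grip_force: 46.9
t: 30.7
tool_pos: [0.4746, 0.3277, 0.1898]
tool_rot: [-3.086, -0.063, -0.557]
contact_force: [1.2, -0.2, -2.0]
opening: 0.0399
grip_force: 46.8
t: 31.0
tool_pos: [0.4745, 0.3602, 0.1901]
tool_rot: [-3.087, -0.064, -0.556]
contact_force: [-0.1, -0.4, -2.1]
opening: 0.0397
grip_force: 47.6
[-0.03262159 -0.00094499  0.09787759]
```

```bash
python3 -m jog '[[[-0.01,0,0.03],[0,0,0]],[[-0.02,0,0.06],[0,0,0]],[[-0.028,0,0.085],[0,0,0]],[[-0.033,0,0.098],[0,0,0]],[[-0.033,0,0.098],[0,0,0]]]'
python3 -m jog '[[[-0.001,0,0.004],[0,0,0]],[[-0.002,0,0.006],[0,0,0]],[[-0.002,0,0.006],[0,0,0]],[[-0.002,0,0.006],[0,0,0]]]'
python3 -m jog '[[[-0.001,0,0.003],[0,0,0]],[[-0.001,0,0.003],[0,0,0]],[[-0.001,0,0.003],[0,0,0]]]'
python3 -m jog '[[[-0.001,0,0.003],[0,0,0]],[[-0.001,0,0.003],[0,0,0]],[[-0.001,0,0.003],[0,0,0]]]'
```

```text
t: 31.5
tool_pos: [0.4775, 0.3581, 0.0858]
tool_rot: [-3.089, -0.06, -0.553]
contact_force: [-0.1, 0.2, -2.9]
opening: 0.0394
grip_force: 47.3
t: 31.9
tool_pos: [0.4801, 0.361, 0.0843]
tool_rot: [-3.082, -0.061, -0.563]
contact_force: [-0.5, 0.1, -1.7]
opening: 0.0395
grip_force: 47.3
t: 32.2
tool_pos: [0.4796, 0.3605, 0.0799]
tool_rot: [-3.083, -0.062, -0.561]
contact_force: [-0.2, -0.1, -2.8]
opening: 0.0395
grip_force: 47.3
t: 32.5
tool_pos: [0.4801, 0.3608, 0.0772]
tool_rot: [-3.082, -0.061, -0.562]
contact_force: [-0.1, 0.5, -1.7]
opening: 0.0399
grip_force: 47.4
```

```bash
python3 -m jog '[[[-0.001,0,0.003],[0,0,0]],[[-0.001,0,0.003],[0,0,0]],[[-0.001,0,0.003],[0,0,0]]]'
python3 -m jog '[[[0.001,0,-0.002],[0,0,0]],[[0.001,0,-0.002],[0,0,0]],[[0.001,0,-0.002],[0,0,0]],[[0.001,0,-0.002],[0,0,0]]]' 0.75
python3 -m jog '[[[0.01,0,-0.027],[0,0,0]],[[0.022,0,-0.06],[0,0,0]],[[0.034,0,-0.093],[0,0,0]],[[0.045,0,-0.125],[0,0,0]],[[0.045,0,-0.125],[0,0,0]]]'
python3 -m jog '[[[-0.006,0.045,-0.002],[0,0,0]],[[-0.01,0.09,-0.004],[0,0,0]],[[-0.015,0.135,-0.006],[0,0,0]],[[-0.02,0.18,-0.008],[0,0,0]],[[-0.025,0.225,-0.01],[0,0,0]]]' 1
python3 -m jog '[[[-0.005,0.045,-0.001],[0,0,0]],[[-0.005,0.071,-0.001],[0,0,0]],[[-0.005,0.071,-0.001],[0,0,0]],[[-0.005,0.071,-0.001],[0,0,0]]]'
python3 look.py w7
```

```text
t: 32.8
tool_pos: [0.4821, 0.3615, 0.0769]
tool_rot: [-3.08, -0.062, -0.569]
contact_force: [-0.3, -1.5, 7.2]
opening: 0.0394
grip_force: 45.9
t: 33.2
tool_pos: [0.4799, 0.3604, 0.0755]
tool_rot: [-3.084, -0.061, -0.56]
contact_force: [-0.1, 0.5, 0.1]
opening: 0.0644
grip_force: 0.0
t: 33.7
tool_pos: [0.4809, 0.3624, 0.2161]
tool_rot: [-3.075, -0.06, -0.575]
contact_force: [-0.3, -0.1, -0.1]
opening: 0.0641
grip_force: 0.0
t: 34.2
tool_pos: [0.4594, 0.1332, 0.208]
tool_rot: [-3.084, -0.063, -0.559]
contact_force: [0.5, -0.9, -0.0]
opening: 0.0852
grip_force: 0.0
t: 34.6
tool_pos: [0.4578, 0.0631, 0.2077]
tool_rot: [-3.083, -0.058, -0.559]
contact_force: [0.2, 0.0, -0.7]
opening: 0.0852
grip_force: 0.0
[0.45782761 0.06306978 0.20765409] [-3.08340534 -0.05841951 -0.55942292]
```

View pics/w7.png

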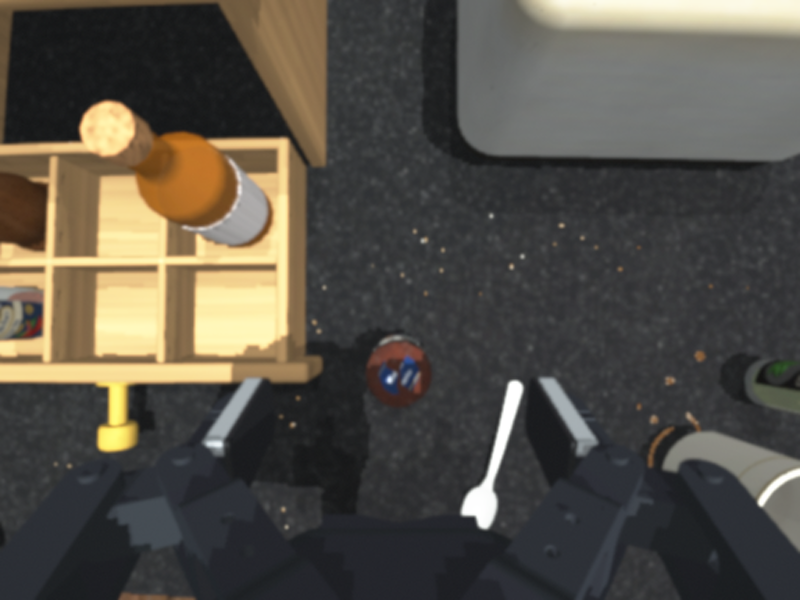

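Jar_3's cap is at (399,371), midway between the fingers. The mill, the vinegar and the red-capped jar stand in their cells.

Run:
```python
from h import *
np.set_printoptions(precision=4,suppress=True)
d=np.load("w7.npz"); o={"tool_rot":d["o_tool_rot"],"tool_pos":d["o_tool_pos"]}; P=pose(d,o)
r=onz(d,(399/S,371/S),.105,P); print(r, shift([r[0]+.008,r[1],.064]))
```

```text
[0.4495 0.0631 0.105 ] [-0.0509  0.0007  0.1345]
```

```bash
python3 -m jog '[[[-0.011,0,0.03],[0,0,0]],[[-0.023,0,0.06],[0,0,0]],[[-0.034,0,0.09],[0,0,0]],[[-0.046,0,0.12],[0,0,0]],[[-0.051,0.001,0.134],[0,0,0]]]'
python3 -m jog '[[[0,0,0],[0,0,0]],[[0,0,0],[0,0,0]],[[0,0,0],[0,0,0]],[[0,0,0],[0,0,0]],[[0,0,0],[0,0,0]]]' 0 45
python3 -m jog '[[[0.011,0,-0.03],[0,0,0]],[[0.022,0,-0.06],[0,0,0]],[[0.033,0,-0.09],[0,0,0]],[[0.044,0,-0.12],[0,0,0]],[[0.044,0,-0.12],[0,0,0]]]'
python3 -m jog '[[[0.006,-0.043,0.002],[0,0,0]],[[0.012,-0.086,0.004],[0,0,0]],[[0.018,-0.129,0.006],[0,0,0]],[[0.024,-0.172,0.008],[0,0,0]],[[0.0295,-0.213,0.011],[0,0,0]]]'
python3 -m jog '[[[0,0,0],[0,0,0]],[[0,0,0],[0,0,0]]]'
python3 -c "
from h import *
print(shift([.4815,.277,.087]))"
```

```text
t: 35.15
tool_pos: [0.4549, 0.0642, 0.0608]
tool_rot: [-3.084, -0.066, -0.551]
contact_force: [-1.5, 0.5, -0.7]
opening: 0.0853
grip_force: 0.0
t: 35.65
tool_pos: [0.4591, 0.0628, 0.0671]
tool_rot: [-3.081, -0.061, -0.567]
contact_force: [-0.8, 2.8, 3.7]
opening: 0.0395
grip_force: 45.8
t: 36.15
tool_pos: [0.4591, 0.062, 0.199]
tool_rot: [-3.081, -0.061, -0.577]
contact_force: [1.4, -0.2, -1.5]
opening: 0.0398
grip_force: 46.9
t: 36.65
tool_pos: [0.4782, 0.2778, 0.1904]
tool_rot: [-3.086, -0.063, -0.557]
contact_force: [0.9, 0.0, -1.9]
opening: 0.0395
grip_force: 47.1
t: 36.85
tool_pos: [0.4781, 0.2766, 0.19]
tool_rot: [-3.086, -0.065, -0.555]
contact_force: [0.7, -1.3, -3.4]
opening: 0.0398
grip_force: 48.0
[-0.03263991 -0.00047765  0.09778913]
```

Same geometry as the last placement; same lowering, then release and lift.

```bash
python3 -m jog '[[[-0.01,0,0.03],[0,0,0]],[[-0.02,0,0.06],[0,0,0]],[[-0.028,0,0.085],[0,0,0]],[[-0.033,0,0.098],[0,0,0]],[[-0.033,0,0.098],[0,0,0]]]'
python3 -m jog '[[[-0.002,0,0.006],[0,0,0]],[[-0.003,0,0.009],[0,0,0]],[[-0.004,0,0.012],[0,0,0]],[[-0.004,0,0.012],[0,0,0]],[[-0.004,0,0.012],[0,0,0]]]'
python3 -m jog '[[[-0.001,0,0.003],[0,0,0]],[[-0.001,0,0.003],[0,0,0]],[[-0.001,0,0.003],[0,0,0]]]'
```

```text
t: 37.35
tool_pos: [0.4811, 0.2744, 0.0861]
tool_rot: [-3.088, -0.06, -0.553]
contact_force: [-0.1, -0.6, -2.4]
opening: 0.0398
grip_force: 47.8
t: 37.85
tool_pos: [0.4839, 0.2768, 0.0775]
tool_rot: [-3.083, -0.061, -0.562]
contact_force: [0.4, -1.5, -3.3]
opening: 0.04
grip_force: 47.7
t: 38.15
tool_pos: [0.4863, 0.2773, 0.0771]
tool_rot: [-3.081, -0.063, -0.57]
contact_force: [-0.9, -1.9, 5.0]
opening: 0.0399
grip_force: 48.2
```

```bash
python3 -m jog '[[[0.001,0,-0.002],[0,0,0]],[[0.001,0,-0.002],[0,0,0]],[[0.001,0,-0.002],[0,0,0]],[[0.001,0,-0.002],[0,0,0]]]' 0.75
python3 -m jog '[[[0.01,0,-0.027],[0,0,0]],[[0.022,0,-0.06],[0,0,0]],[[0.036,0,-0.1],[0,0,0]],[[0.053,0,-0.145],[0,0,0]],[[0.053,0,-0.145],[0,0,0]]]'
python3 -m jog '[[[-0.006,0.045,-0.002],[0,0,0]],[[-0.01,0.09,-0.004],[0,0,0]],[[-0.015,0.135,-0.006],[0,0,0]],[[-0.02,0.18,-0.008],[0,0,0]],[[-0.025,0.225,-0.01],[0,0,0]]]' 1
python3 -m jog '[[[-0.006,0.045,-0.002],[0,0,0]],[[-0.01,0.09,-0.004],[0,0,0]],[[-0.015,0.135,-0.006],[0,0,0]],[[-0.02,0.18,-0.008],[0,0,0]],[[-0.025,0.225,-0.01],[0,0,0]]]'
python3 -m jog '[[[-0.003,0.045,0],[0,0,0]],[[-0.003,0.075,0],[0,0,0]],[[-0.003,0.075,0],[0,0,0]],[[-0.003,0.075,0],[0,0,0]]]'
python3 look.py w8
```

```text
t: 38.55
tool_pos: [0.4838, 0.2766, 0.0758]
tool_rot: [-3.083, -0.061, -0.56]
contact_force: [-0.2, 0.2, -1.0]
opening: 0.0643
grip_force: 0.0
t: 39.05
tool_pos: [0.4862, 0.2784, 0.2405]
tool_rot: [-3.073, -0.06, -0.582]
contact_force: [-0.1, -0.0, 1.1]
opening: 0.0638
grip_force: 0.0
t: 39.55
tool_pos: [0.4639, 0.0494, 0.2304]
tool_rot: [-3.083, -0.063, -0.561]
contact_force: [0.9, -0.1, -0.2]
opening: 0.0851
grip_force: 0.0
t: 40.05
tool_pos: [0.4459, -0.1771, 0.2312]
tool_rot: [-3.083, -0.06, -0.562]
contact_force: [0.9, 0.7, 0.6]
opening: 0.0853
grip_force: 0.0
t: 40.45
tool_pos: [0.4464, -0.2504, 0.2296]
tool_rot: [-3.082, -0.059, -0.559]
contact_force: [0.3, 0.1, 0.1]
opening: 0.0856
grip_force: 0.0
[ 0.4464331  -0.25042436  0.22961751] [-3.08232587 -0.0588569  -0.55908836]
```

View pics/w8.png

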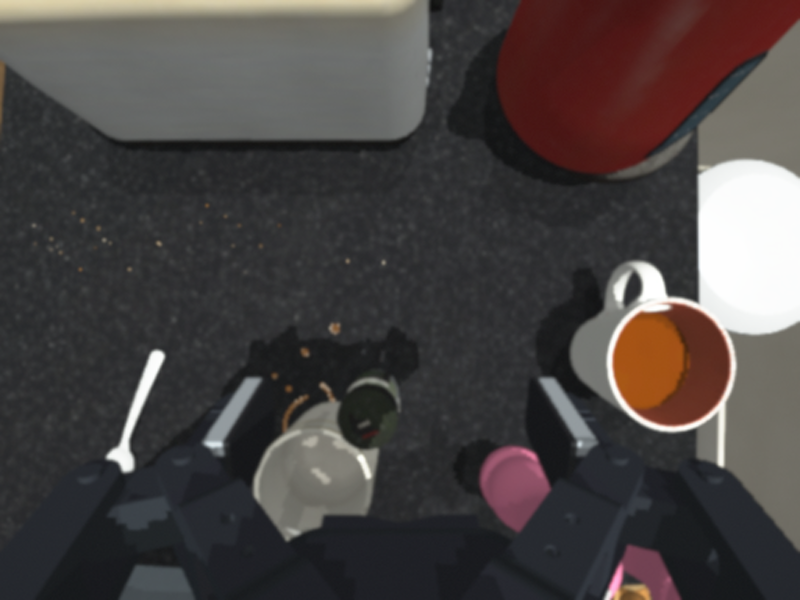

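The green jar has been knocked towards the cream mug: its cap is now at (368,414), and the mug's rim centre is at about (314,483). I compute the clearances.

Run:
```python
from h import *
np.set_printoptions(precision=4,suppress=True)
d=np.load("w8.npz"); o={"tool_rot":d["o_tool_rot"],"tool_pos":d["o_tool_pos"]}; P=pose(d,o)
f=lambda u,v,z: onz(d,(u/S,v/S),z,P)
r=f(368,414,.105); m=f(314,483,.101)
print("jar",r,"mug",m, "mugL",f(255,480,.101),"mugR",f(374,480,.101),"pink",f(518,480,.16), np.linalg.norm(r-m))
cv2.imwrite("pics/c8.png",cv2.resize(d["image"][210:345,150:290],(780,580*780//780 if 0 else 580),interpolation=cv2.INTER_CUBIC))
```

```text
jar [ 0.4072 -0.2315  0.105 ] mug [ 0.3602 -0.1979  0.101 ] mugL [ 0.3603 -0.1592  0.101 ] mugR [ 0.3638 -0.2368  0.101 ] pink [ 0.3881 -0.314   0.16  ] 0.05790123032566315
```

View pics/c8.png

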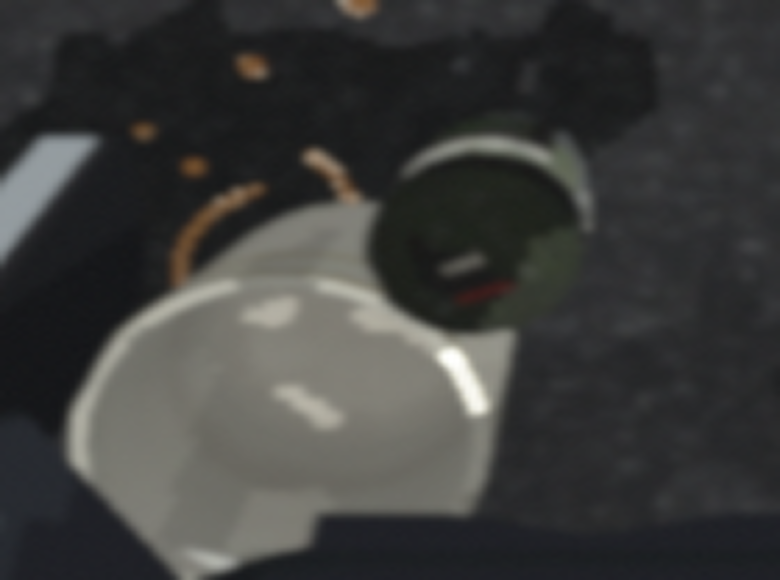

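The jar almost touches the mug's near side. I will turn the gripper about 0.66 rad clockwise so the fingers close along the tangent and clear the mug.

```bash
python3 -m jog '[[[0,0,0],[-0.045,0,0.124]],[[0,0,0],[-0.09,0,0.248]],[[0,0,0],[-0.136,0,0.372]],[[0,0,0],[-0.181,0,0.496]],[[0,0,0],[-0.226,0,0.62]]]'
python3 -m jog '[[[0,0,0],[0,0,0]],[[0,0,0],[0,0,0]]]'
python3 - <<'E'
from h import *
np.set_printoptions(precision=4,suppress=True)
o=ctrl.get_obs(); print(R.from_rotvec(o["tool_rot"]).as_matrix(), shift([.4137,-.236,.068]),shift([.4137,-.236,.14]))
E
python3 look.py w9
```

```text
t: 41.0
tool_pos: [0.4469, -0.2486, 0.2304]
tool_rot: [2.849, -0.92, 0.52]
contact_force: [-0.0, 0.1, -0.6]
opening: 0.0854
grip_force: 0.0
t: 41.2
tool_pos: [0.4471, -0.2489, 0.2304]
tool_rot: [2.854, -0.908, 0.519]
contact_force: [0.9, -1.3, -1.0]
opening: 0.0852
grip_force: 0.0
[[ 0.7637 -0.5769  0.2896]
 [-0.5422 -0.8168 -0.1973]
 [ 0.3503 -0.0063 -0.9366]] [-0.0894  0.0097  0.1399] [-0.0642  0.0093  0.0725]
[ 0.44708565 -0.24894871  0.23044712] [ 2.85398627 -0.90813015  0.51925352]
```

View pics/w9.png

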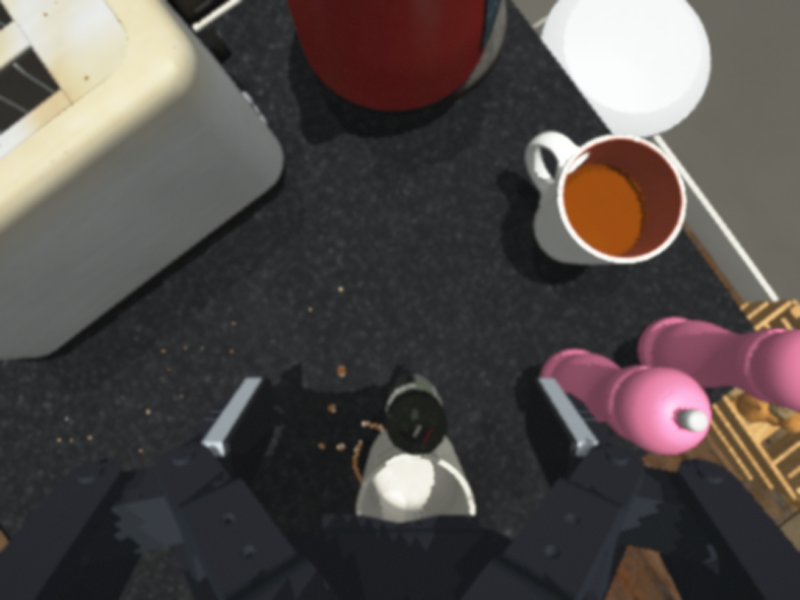

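Now the jar cap is at (415,415) with the mug straight behind it, both fingers clear on either side.

Run:
```python
from h import *
np.set_printoptions(precision=4,suppress=True)
d=np.load("w9.npz"); o={"tool_rot":d["o_tool_rot"],"tool_pos":d["o_tool_pos"]}; P=pose(d,o)
r=onz(d,(416/S,416/S),.105,P); print(r); t=[r[0]+.0065,r[1]-.0045]
print(shift(t+[.068]),shift(t+[.15]))
```

```text
[ 0.4086 -0.2339  0.105 ]
[-0.0872  0.0105  0.1408] [-0.0585  0.0099  0.064 ]
```

```bash
python3 -m jog '[[[-0.029,0.01,0.032],[0,0,0]],[[-0.058,0.01,0.064],[0,0,0]],[[-0.068,0.01,0.09],[0,0,0]],[[-0.078,0.01,0.116],[0,0,0]],[[-0.086,0.01,0.139],[0,0,0]]]'
python3 -m jog '[[[0,0,0],[0,0,0]],[[0,0,0],[0,0,0]]]'
```

```text
t: 41.75
tool_pos: [0.4149, -0.2388, 0.0685]
tool_rot: [2.852, -0.914, 0.518]
contact_force: [0.4, -0.5, 1.0]
opening: 0.0854
grip_force: 0.0
t: 41.95
tool_pos: [0.4155, -0.2392, 0.0703]
tool_rot: [2.852, -0.915, 0.518]
contact_force: [0.1, -0.9, 0.6]
opening: 0.0858
grip_force: 0.0
```

```bash
python3 -m jog '[[[0,0,0],[0,0,0]],[[0,0,0],[0,0,0]],[[0,0,0],[0,0,0]],[[0,0,0],[0,0,0]],[[0,0,0],[0,0,0]]]' 0 45
python3 -m jog '[[[0.011,0,-0.03],[0,0,0]],[[0.022,0,-0.06],[0,0,0]],[[0.033,0,-0.09],[0,0,0]],[[0.044,0,-0.12],[0,0,0]],[[0.055,0,-0.15],[0,0,0]]]'
python3 -m jog '[[[0,0,0],[0,0,0]]]'
```

```text
t: 42.45
tool_pos: [0.4165, -0.2397, 0.0717]
tool_rot: [2.85, -0.914, 0.522]
contact_force: [-1.3, 0.8, 5.9]
opening: 0.0397
grip_force: 45.7
t: 42.95
tool_pos: [0.4133, -0.2386, 0.2295]
tool_rot: [2.853, -0.916, 0.515]
contact_force: [0.7, -1.3, -2.4]
opening: 0.0395
grip_force: 47.2
t: 43.05
tool_pos: [0.4158, -0.2406, 0.2352]
tool_rot: [2.846, -0.913, 0.53]
contact_force: [-0.1, -0.9, -2.0]
opening: 0.0394
grip_force: 47.5
```

```bash
python3 -m jog '[[[0,0,0],[0.046,0,-0.124]],[[0,0,0],[0.092,0,-0.248]],[[0,0,0],[0.138,0,-0.372]],[[0,0,0],[0.184,0,-0.496]],[[0,0,0],[0.23,0,-0.618]]]'
python3 -m jog '[[[0,0,0],[0,0,0]],[[0,0,0],[0,0,0]]]'
python3 -c "
from h import *
np.set_printoptions(precision=4,suppress=True)
print(R.from_rotvec(ctrl.get_obs()['tool_rot']).as_matrix(),shift([.4845,.193,.21]))"
```

```text
t: 43.55
tool_pos: [0.413, -0.2383, 0.2265]
tool_rot: [-3.076, -0.066, -0.557]
contact_force: [0.1, -0.4, -2.9]
opening: 0.0396
grip_force: 47.2
t: 43.75
tool_pos: [0.4135, -0.2388, 0.2276]
tool_rot: [-3.078, -0.054, -0.558]
contact_force: [-0.3, 1.3, -3.0]
opening: 0.0398
grip_force: 47.3
[[ 0.9358  0.0361  0.3507]
 [ 0.0314 -0.9993  0.0192]
 [ 0.3511 -0.007  -0.9363]] [ 0.0738 -0.4289  0.0497]
```

```bash
python3 -m jog '[[[0.007,-0.043,0.005],[0,0,0]],[[0.015,-0.086,0.01],[0,0,0]],[[0.022,-0.129,0.015],[0,0,0]],[[0.03,-0.172,0.02],[0,0,0]],[[0.037,-0.215,0.025],[0,0,0]]]'
python3 -m jog '[[[0.007,-0.043,0.005],[0,0,0]],[[0.015,-0.086,0.01],[0,0,0]],[[0.022,-0.129,0.015],[0,0,0]],[[0.03,-0.172,0.02],[0,0,0]],[[0.037,-0.214,0.025],[0,0,0]]]'
python3 -m jog '[[[0,0,0],[0,0,0]],[[0,0,0],[0,0,0]]]'
python3 -c "
from h import *
np.set_printoptions(precision=4,suppress=True)
print(shift([.4845,.193,.0915]))"
```

```text
t: 44.25
tool_pos: [0.4487, -0.0206, 0.2198]
tool_rot: [-3.079, -0.056, -0.563]
contact_force: [1.7, 0.1, -3.1]
opening: 0.0394
grip_force: 47.8
t: 44.75
tool_pos: [0.4833, 0.1956, 0.2104]
tool_rot: [-3.078, -0.059, -0.563]
contact_force: [1.3, -0.1, -2.9]
opening: 0.0399
grip_force: 47.7
t: 44.95
tool_pos: [0.4831, 0.1942, 0.2098]
tool_rot: [-3.079, -0.062, -0.559]
contact_force: [0.7, -0.2, -3.0]
opening: 0.0396
grip_force: 48.3
[-0.0403  0.0017  0.1112]
```

```bash
python3 -m jog '[[[-0.01,0.001,0.03],[0,0,0]],[[-0.02,0.002,0.06],[0,0,0]],[[-0.031,0.002,0.09],[0,0,0]],[[-0.04,0.002,0.111],[0,0,0]],[[-0.04,0.002,0.111],[0,0,0]]]'
python3 -m jog '[[[-0.002,0,0.006],[0,0,0]],[[-0.003,0,0.009],[0,0,0]],[[-0.0035,0,0.01],[0,0,0]],[[-0.0035,0,0.01],[0,0,0]],[[-0.0035,0,0.01],[0,0,0]]]'
python3 -m jog '[[[-0.001,0,0.003],[0,0,0]],[[-0.001,0,0.003],[0,0,0]],[[-0.001,0,0.003],[0,0,0]]]'
```

```text
t: 45.45
tool_pos: [0.4829, 0.1893, 0.0883]
tool_rot: [-3.083, -0.055, -0.551]
contact_force: [-0.8, -0.8, -3.5]
opening: 0.0397
grip_force: 48.2
t: 45.95
tool_pos: [0.4868, 0.1916, 0.0834]
tool_rot: [-3.078, -0.059, -0.564]
contact_force: [-0.0, 0.4, -2.6]
opening: 0.0393
grip_force: 48.3
t: 46.25
tool_pos: [0.4884, 0.192, 0.0818]
tool_rot: [-3.077, -0.06, -0.57]
contact_force: [-0.3, 0.0, 5.4]
opening: 0.0393
grip_force: 49.0
```

```bash
python3 -m jog '[[[0.001,0,-0.002],[0,0,0]],[[0.001,0,-0.002],[0,0,0]],[[0.001,0,-0.002],[0,0,0]],[[0.001,0,-0.002],[0,0,0]]]' 0.75
python3 -m jog '[[[0.01,0,-0.027],[0,0,0]],[[0.022,0,-0.06],[0,0,0]],[[0.036,0,-0.1],[0,0,0]],[[0.053,0,-0.14],[0,0,0]],[[0.053,0,-0.14],[0,0,0]]]'
python3 -m jog '[[[-0.03,-0.02,-0.01],[0,0.05,0]],[[-0.06,-0.04,-0.02],[0,0.1,0]],[[-0.09,-0.065,-0.03],[0,0.15,0]],[[-0.114,-0.088,-0.042],[0,0.15,0]],[[-0.114,-0.088,-0.042],[0,0.15,0]]]'
python3 - <<'E'
from h import *
np.set_printoptions(precision=4,suppress=True)
a=optics.get_image("scene"); b=optics.get_image("side"); w=optics.get_image("wrist")
cv2.imwrite("pics/s10.png",np.vstack([np.hstack([cv2.resize(x["image"][110:290,30:230],(400,360),interpolation=cv2.INTER_CUBIC) for x in (a,b)]),np.hstack([cv2.resize(w["image"],(320,240)),np.zeros((240,480,3),np.uint8)])]))
o=ctrl.get_obs();print(o['tool_pos'],o['tool_rot'],shift([.390,.2745,.030]),shift([.36,.274,.08]))
E
```

```text
t: 46.65
tool_pos: [0.4864, 0.1915, 0.0812]
tool_rot: [-3.079, -0.059, -0.561]
contact_force: [0.4, -0.4, 0.5]
opening: 0.0642
grip_force: 0.0
t: 47.15
tool_pos: [0.4904, 0.1919, 0.2404]
tool_rot: [-3.072, -0.059, -0.583]
contact_force: [0.4, -0.4, 0.8]
opening: 0.0641
grip_force: 0.0
t: 47.65
tool_pos: [0.3591, 0.2765, 0.2299]
tool_rot: [-3.023, -0.068, -0.789]
contact_force: [-1.2, -0.1, -0.3]
opening: 0.064
grip_force: 0.0
[0.3621 0.2739 0.2303] [-3.0258 -0.0587 -0.7907] [-0.0736  0.0013  0.1883] [-0.0753  0.0004  0.13  ]
```

View pics/s10.png

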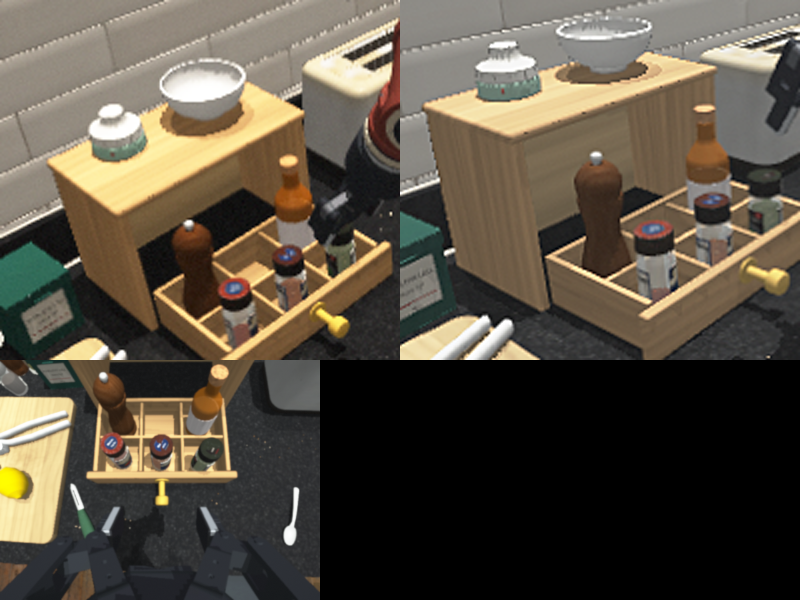

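All five stand upright in their cells. The knob is clear between the fingers at (162,492) in the small wrist view. I pinch it and push slowly.

```bash
python3 -m jog '[[[-0.02,0,0.035],[0,0,0]],[[-0.04,0.001,0.07],[0,0,0]],[[-0.058,0.001,0.105],[0,0,0]],[[-0.075,0.001,0.145],[0,0,0]],[[-0.074,0.001,0.186],[0,0,0]]]'
python3 -m jog '[[[0,0,0],[0,0,0]],[[0,0,0],[0,0,0]],[[0,0,0],[0,0,0]],[[0,0,0],[0,0,0]]]' 0 60
python3 -c "
from h import *
o=ctrl.get_obs()
T=R.from_rotvec(o['tool_rot']).as_matrix(); y=.041
print(T.T@np.array([.15*np.cos(y),.15*np.sin(y),0]))"
```

```text
t: 48.3
tool_pos: [0.388, 0.273, 0.0291]
tool_rot: [-3.028, -0.056, -0.788]
contact_force: [0.2, 1.1, 0.2]
opening: 0.0644
grip_force: 0.0
t: 48.7
tool_pos: [0.3888, 0.2729, 0.0335]
tool_rot: [-3.029, -0.056, -0.793]
contact_force: [3.5, -8.7, -4.9]
opening: 0.0234
grip_force: 59.2
[ 0.13075176 -0.00059394  0.07350935]
```

```bash
python3 -m jog '[[[0.004,0,0.002],[0,0,0]],[[0.011,0,0.006],[0,0,0]],[[0.02,0,0.011],[0,0,0]],[[0.03,0,0.017],[0,0,0]],[[0.04,0,0.0225],[0,0,0]]]'
python3 -m jog '[[[0.01,0,0.0055],[0,0,0]],[[0.02,0,0.011],[0,0,0]],[[0.03,0,0.017],[0,0,0]],[[0.04,0,0.0225],[0,0,0]],[[0.05,0,0.028],[0,0,0]]]'
python3 -m jog '[[[0.01,0,0.0055],[0,0,0]],[[0.02,0,0.011],[0,0,0]],[[0.029,0,0.016],[0,0,0]],[[0.035,0,0.0195],[0,0,0]],[[0.039,0,0.022],[0,0,0]]]'
python3 -m jog '[[[0.002,0,0.001],[0,0,0]],[[0.004,0,0.002],[0,0,0]],[[0.006,0,0.0035],[0,0,0]],[[0.007,0,0.004],[0,0,0]],[[0.007,0,0.004],[0,0,0]]]'
```

```text
t: 49.2
tool_pos: [0.434, 0.2749, 0.0335]
tool_rot: [-3.029, -0.056, -0.791]
contact_force: [-2.7, -6.7, -2.2]
opening: 0.0239
grip_force: 59.9
t: 49.7
tool_pos: [0.491, 0.2774, 0.0335]
tool_rot: [-3.028, -0.056, -0.79]
contact_force: [-3.0, -5.1, -3.5]
opening: 0.0237
grip_force: 59.7
t: 50.2
tool_pos: [0.5363, 0.2795, 0.0335]
tool_rot: [-3.028, -0.056, -0.791]
contact_force: [-3.7, -6.7, -1.2]
opening: 0.0237
grip_force: 60.5
t: 50.7
tool_pos: [0.5443, 0.2798, 0.0335]
tool_rot: [-3.027, -0.057, -0.792]
contact_force: [-1.2, -5.6, -5.5]
opening: 0.0236
grip_force: 60.2
```

```bash
python3 -m jog '[[[0.002,0,0.001],[0,0,0]],[[0.004,0,0.002],[0,0,0]],[[0.006,0,0.003],[0,0,0]],[[0.006,0,0.003],[0,0,0]]]'
python3 -m jog '[[[0.002,0,0.001],[0,0,0]],[[0.003,0,0.002],[0,0,0]],[[0.004,0,0.002],[0,0,0]],[[0.004,0,0.002],[0,0,0]]]'
```

```text
t: 51.1
tool_pos: [0.5472, 0.2799, 0.0333]
tool_rot: [-3.033, -0.055, -0.78]
contact_force: [-31.9, -8.8, 20.7]
opening: 0.0236
grip_force: 64.2
t: 51.5
tool_pos: [0.5493, 0.28, 0.033]
tool_rot: [-3.037, -0.058, -0.774]
contact_force: [-50.2, -10.7, 35.0]
opening: 0.0239
grip_force: 68.0
```

```bash
python3 -m jog '[[[0,0,0],[0,0,0]],[[0,0,0],[0,0,0]],[[0,0,0],[0,0,0]],[[0,0,0],[0,0,0]]]' 0.7
python3 -m jog '[[[0,0,-0.03],[0,0,0]],[[0,0,-0.07],[0,0,0]],[[0,0,-0.11],[0,0,0]],[[0.02,0,-0.15],[0,-0.1,0]],[[0.05,0,-0.19],[0,-0.2,0]]]'
python3 -m jog '[[[0.012,0,-0.025],[0,-0.12,0]],[[0.025,0,-0.05],[0,-0.24,0]],[[0.025,0,-0.05],[0,-0.3,0]],[[0.025,0,-0.05],[0,-0.3,0]],[[0.025,0,-0.05],[0,-0.3,0]]]'
python3 look.py w11
python3 - <<'E'
from h import *
np.set_printoptions(precision=4,suppress=True)
for n in ["w1","w11"]:
    d=np.load(n+".npz"); o={"tool_rot":d["o_tool_rot"],"tool_pos":d["o_tool_pos"]}; P=pose(d,o)
    g=cv2.GaussianBlur(d["image"],(3,3),0)[:,:,2].astype(int); pts=[]
    for y in np.r_[np.arange(.17,.26,.01),np.arange(.30,.40,.01)]:
        u,v=proj(d,[.58,y,.061],P); v0=int(max(v-14,0)); c=g[v0:int(v)+18,int(round(u))]; pts.append(onz(d,(round(u),v0+np.argmin(np.diff(c))+.5),.0575,P)[:2])
    pts=np.array(pts); print(n,o["tool_pos"],"panel x",np.round(pts[:,0]+.04*(pts[:,1]-.279),4), np.median(pts[:,0]+.04*(pts[:,1]-.279)))
E
```

```text
t: 51.9
tool_pos: [0.5569, 0.282, 0.0347]
tool_rot: [-3.023, -0.057, -0.795]
contact_force: [0.2, 0.4, 0.4]
opening: 0.06
grip_force: 0.0
t: 52.4
tool_pos: [0.503, 0.2785, 0.2222]
tool_rot: [-3.095, -0.064, -0.474]
contact_force: [2.3, 1.1, 0.8]
opening: 0.0596
grip_force: 0.0
t: 52.9
tool_pos: [0.5146, 0.2786, 0.277]
tool_rot: [-3.137, -0.061, -0.017]
contact_force: [-0.3, 0.4, -1.3]
opening: 0.0598
grip_force: 0.0
[0.51460588 0.27860057 0.27698774] [-3.1370796  -0.06093876 -0.0172644 ]
w1 [0.5    0.2765 0.2893] panel x [0.5787 0.579  0.5792 0.5783 0.5786 0.5789 0.578  0.5783 0.5787 0.578
 0.5783 0.5775 0.5779 0.5795 0.5799 0.5778 0.577  0.5774 0.5778 0.577 ] 0.5783149686048003
w11 [0.5146 0.2786 0.277 ] panel x [0.5881 0.5881 0.588  0.588  0.5879 0.5879 0.5879 0.5879 0.5878 0.5879
 0.5879 0.5879 0.5868 0.5916 0.5904 0.5869 0.587  0.587  0.5871 0.5872] 0.5878899109232801
```

The panel face measures x = 0.588, as predicted for fully home (0.5885). The robot is clear with zero contact force.

```bash
python3 -c "
from station import job
print(job.finish_job())"
```

```text
the job is handed in; nothing more can be done
None
```

I handed the job in: the brown mill and the vinegar are in the back row, the three spice jars are in the front row, and the tray measures fully home. I last saw everything standing upright just before closing the tray, and the hand-in gave no verdict.

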